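Tighten the torch clamp screw

TASK

The bench torch's clamp has worked loose. Take the orange flat driver from its wooden stand, seat its blade in the slot of the brass clamp screw and turn the screw clockwise until it comes up tight at its stop, keeping the blade seated whenever the screw turns and not forcing it. Then put the driver back upright in its stand and let go, leaving the other things on the bench where they are.

Things in the scene. Friction and masses are not known exactly. Their poses are not given: they have to be found in the camera images.
- driver: Loose flat driver, 132 mm long, about 90 g. Origin at the middle of the blade's end edge; z runs from blade to handle. Blade 12 mm wide along y, 2.4 mm thick along x, 14 mm long; then a 7 mm round shaft; a round steel guard 30 mm across at z = 62 to 68 mm; then the handle. At the start it stands blade down in the stand, guard resting on the block.
- driver_handle (a point): Middle of the driver's orange handle, on its axis, 98 mm from the blade's end; same axes as the driver. The handle is 22 x 22 mm square, flats square to x and y, from z = 68 to 128 mm of the driver, with a 4 mm black cap on its end.
- stand: Fixed light wood block 80 x 70 mm, 70 mm high, with one round upright hole 19 mm across through its middle. Origin at the centre of its underside.
- stand_mouth (a point): Centre of the stand's hole at the block's top face, 70 mm above the bench; z up.
- torch: Fixed cold bench torch: round green foot 116 mm across, dark pillar, grey clamp block holding a steel barrel 30 mm thick. Origin under the foot's centre; x is the barrel's heading. The barrel rises 0.45 rad above level towards +x, its axis passing 105 mm above the origin.
- clamp: The torch's grey clamp block, 44 x 50 x 46 mm, part of the torch. Origin at its centre on the barrel's axis; x along the barrel, up and forward; z along the screw's axis, the head's face 34 mm out. Red and teal gas knobs stick out sideways 58 mm behind; a black graphite pad lies on a brass plate on the barrel, 38 to 98 mm in front, its top 8 mm below the level of the screw head's face.
- screw_face (a point): Centre of the outer face of the clamp screw's brass head (24 mm across, 11 mm high). z: screw axis, outward, leaning 0.45 rad from vertical to the torch's -x; x as the clamp's. A slot 4.4 mm wide, 5 mm deep crosses the head through its centre, open at both ends. Its angle is not measured: at the start within 30 degrees of this x, either way; look or feel for it.
- screw (a joint): Turn of the clamp screw, rad; grows clockwise as seen looking onto the head. Starts between 0.1 and 1.0; hard stop, fully tight, at 2.0. It needs about 0.07 N m to turn and stays where it is left.
- jar: Bystander: grey jar with a white cap, 48 mm across, 80 mm high; origin under its centre.
- tumbler: Bystander: glass 66 mm across with coloured glass rods in it, 170 mm high over all; origin under its centre.
- bead_tray: Bystander: white divided tray of beads, 110 x 150 x 28 mm; origin under its centre.
- paddle: Bystander: black graphite paddle with a wooden handle, 200 mm long, lying flat; origin near its middle, x along it.
- file: Bystander: wooden-handled tool 200 mm long, lying flat.
- brush: Bystander: brush 170 mm long, lying flat.
Not all that is in view belongs to the job. What is shaped like the driver but green is not meant.

How it is judged:
By the outcome, as a careful person would: the job done as asked, in the order asked, and still so for the second after the job is handed in, with the robot touching nothing.
It also fails if it takes over 67 s, if anything falls off the work surface, if the arm or the gripper's body presses on something with over 40 N, if the wrist force passes 120 N, or if a joint passes its speed limit or range.

ROBOT

A 6-joint arm with a two-finger parallel gripper is mounted at the origin on the work surface. World frame = base frame: x ahead of the robot, y to its left, z up, the work surface at z = 0. Lengths are in m, angles in degrees, forces in N, time in s.
With the tool pointing down it reaches from about 0.4 to 0.825 m from the base axis. Payload 7 kg.
Tool frame: the origin (TCP) lies midway between the tips of the shut fingers; the grasp point (between the pads) lies 19 mm behind it (r.hold_point_z is the distance from the TCP to the grasp point, in m); x points along the fingers, y is the direction in which the jaws open and shut, and the axes are right-handed (so a half turn about x gives the same grasp; the last joint's range is limited). The gripper opens to 88 mm and grips with 3 to 60 N. Pads are 19 mm wide; open, the fingers measure 130 mm over their backs; the gripper's body (78 mm by 193 mm) begins 47 mm behind the grasp point.
Start: joints at [16.507, 20.546, 0.682, 0, -70.136, -16.507], TCP at [0.675, -0, 0.227] pointing down, gripper open.
Joint ranges: [-176.03, 176.03], [-82.01, 121.73], [-58.28, 71.71], [-173.87, 95.51], [-174.79, -0.11], [-173.66, 173.66]. Speed limits (degrees/s): [136.94, 136.94, 172.46, 180, 180, 180].

INTERFACE

Orientations are given as [roll, pitch, yaw] about the fixed x, y, z axes, in that order (R = Rz(yaw) Ry(pitch) Rx(roll)).
In Python, from plant import r, viewer, order gives the robot as it stands. The module is installed in compiled form; this text tells all that it offers.
- The arm moves only by the shell command python3 -m creep 'ROWS' [FORCE]. ROWS is JSON, a list of rows, each an object of numbers: "ax", "ay", "az": the turn, a rotation vector about the tool's x, y, z in degrees; "tx", "ty", "tz": the shift along the tool's x, y, z in m; "fingers": the finger opening in m, from 0 to 0.0876. A call has 1 to 5 rows; each row is the pose to reach, as a shift and turn from the pose commanded when the call began, along the tool's axes at that moment; what a row does not reach only later rows make up. A row lasts 1/10 s, in which the tool goes at most 50 mm and 8.59 degrees, less where a joint would pass 70% of its speed; a pose out of reach is approached as far as the arm can. A call with a gripper value outside its range is refused whole. The fingers move at their own pace and stop on an object; FORCE is the grip in N (left out, the last holds). Time passes only in rows, so rows that repeat a pose let the fingers close. It gives the time, the measured TCP pose, the force and the opening at its end, in the units of the state.
- r.get_state(): the state, without advancing time (a new reading comes with each control period).
- viewer.capture(name): name is "scene" or "side" or "wrist"; returns a dict with "pixels" (480x640x3 uint8, blue, green, red), "depth" (480x640 float32, m along the optical axis (not along the pixel's ray), 0 where there is no reading), "fx", "fy", "cx", "cy" (pixels), "k1" (the pictures are not rectified: a ray, as slopes to the right and down, at radius r is drawn at 1 + k1 r^2 times it, then the intrinsics apply), "rvec" (rotation vector, rad) and "tvec" (3), from world to camera coordinates, as OpenCV has them; the wrist camera has in their place "T_tool_cam" (4x4, takes a point from camera to tool coordinates, whose origin is the TCP and whose axes are the tool frame's). Camera axes: x right, y down, z forward; pixel columns grow to the right and rows downward; lengths in m; the calibration is good to about 2 mm. A picture is of the moment at which its call begins: read the wrist's pose just before it.
- order.close_job(): hands the job in, once; it reports no verdict.
The state is a dict: "time_s": time; "joints": joint angles; "qd": joint speeds; "joint_torque": joint torques, N m; "tcp_pos": TCP position; "eef_rot": TCP orientation; "contact_force": force on the tool from outside, world axes, zero at the start; "moment": the same for the moment, N m; "gripper_width": finger opening in m.
Only numpy, scipy, OpenCV 4.12 (cv2) and the standard library are available. Lean on these libraries where they do the work, as an engineer would, in place of code of your own. Each camera call takes 0.05 s, during which the arm holds its last target.

## Working session

There is one attempt and no reset: what is moved stays moved. The work goes in short steps, Python scripts to look and compute and a shell command to move; the robot and the scene stay as the last step left them, time stands still between calls to the robot, and variables do not carry over. Pictures are saved under pics/ and viewed, and the job is handed in when it is done.

```bash
mkdir -p pics
cat > h.py <<'E'
import numpy as np, cv2
from scipy.spatial.transform import Rotation as R
from plant import r, viewer
def cap(name):
    s=r.get_state(); c=viewer.capture(name); c['state']=s
    if 'rvec' in c:
        M=np.eye(4); M[:3,:3]=cv2.Rodrigues(np.array(c['rvec'],float))[0]; M[:3,3]=np.ravel(c['tvec']); c['Twc']=np.linalg.inv(M)
    else:
        T=np.eye(4); T[:3,:3]=R.from_euler('xyz',s['eef_rot'],degrees=True).as_matrix(); T[:3,3]=s['tcp_pos']
        c['Twc']=T@np.array(c['T_tool_cam'])
    return c
def ray(c,u,v):
    K=np.array([[c['fx'],0,c['cx']],[0,c['fy'],c['cy']],[0,0,1.]])
    # k1: distorted = (1+k1 r^2)*undist
    p=cv2.undistortPoints(np.array([[[u,v]]],float),K,np.array([c['k1'],0,0,0,0.]))[0,0]
    return p
def pt(c,u,v,d=None):
    if d is None: d=float(np.median(c['depth'][int(v)-1:int(v)+2,int(u)-1:int(u)+2]))
    x,y=ray(c,u,v); return (c['Twc']@np.array([x*d,y*d,d,1]))[:3]
def cloud(c):
    K=np.array([[c['fx'],0,c['cx']],[0,c['fy'],c['cy']],[0,0,1.]])
    uu,vv=np.meshgrid(np.arange(640),np.arange(480))
    p=cv2.undistortPoints(np.stack([uu,vv],-1).reshape(-1,1,2).astype(float),K,np.array([c['k1'],0,0,0,0.])).reshape(480,640,2)
    d=c['depth'][...,None]
    P=np.concatenate([p*d,d],-1)@c['Twc'][:3,:3].T+c['Twc'][:3,3]
    return P
def proj(c,P):
    M=np.linalg.inv(c['Twc']); p=M[:3,:3]@np.asarray(P)+M[:3,3]; x,y=p[:2]/p[2]; q=1+c['k1']*(x*x+y*y)
    return c['fx']*x*q+c['cx'],c['fy']*y*q+c['cy']
E
python3 - <<'E'
from h import *
import pickle
for n in ['scene','side','wrist']:
    c=cap(n); cv2.imwrite(f'pics/{n}0.png',c['pixels']); pickle.dump(c,open(f'{n}0.pkl','wb')); print(n,c['fx'],c['k1'],c['Twc'].round(3).tolist())
print(r.get_state(), r.hold_point_z)
E
```

```text
scene 546.2526353042423 0.002214484133340255 [[-0.345, 0.707, -0.617, 1.293], [0.938, 0.272, -0.213, 0.25], [0.017, -0.652, -0.758, 1.05], [0.0, 0.0, 0.0, 1.0]]
side 609.8459252419817 -0.12016158396838664 [[0.697, -0.551, 0.459, -0.121], [-0.717, -0.551, 0.426, -0.604], [0.018, -0.626, -0.779, 1.208], [0.0, 0.0, 0.0, 1.0]]
wrist 356.5507451332137 -0.06935529790548559 [[-1.0, 0.001, -0.002, 0.676], [0.0, 0.969, 0.248, -0.066], [0.002, 0.248, -0.969, 0.384], [0.0, 0.0, 0.0, 1.0]]
{'time_s': 0.15, 'joints': array([ 1.65071305e+01,  2.05818618e+01,  6.47193657e-01, -1.38935648e-02,
       -7.01368083e+01, -1.65053274e+01]), 'qd': array([-0.0466417 , -0.1108485 ,  0.15580733,  0.07529386, -0.05853309,
       -0.06582994]), 'joint_torque': array([ 1.39394037e-04, -5.83274567e+01,  2.93289685e+01,  7.00122759e+00,
        8.75052094e-03, -9.76538854e-05]), 'tcp_pos': array([ 6.74637480e-01, -2.69934053e-05,  2.25852285e-01]), 'eef_rot': array([  96.14984779,   89.9273394 , -173.85307798]), 'contact_force': array([-0.15995597, -0.35192074, -0.01852338]), 'moment': array([-2.41848277e-02,  8.96271933e-06, -4.04849123e-02]), 'gripper_width': 0.08778818252961701} 0.0188
```

View pics/scene0.png

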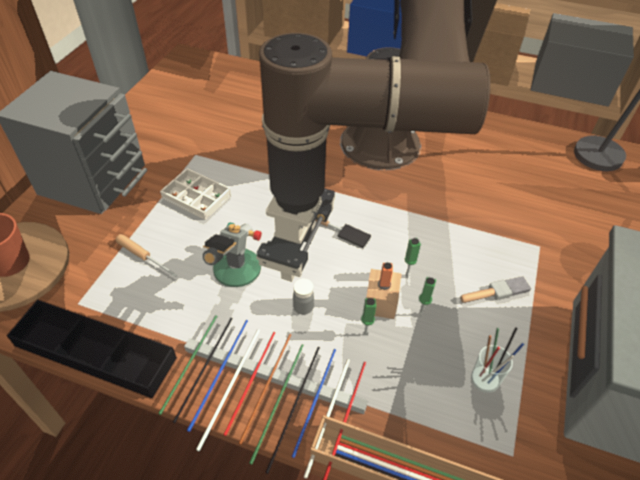

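View pics/side0.png

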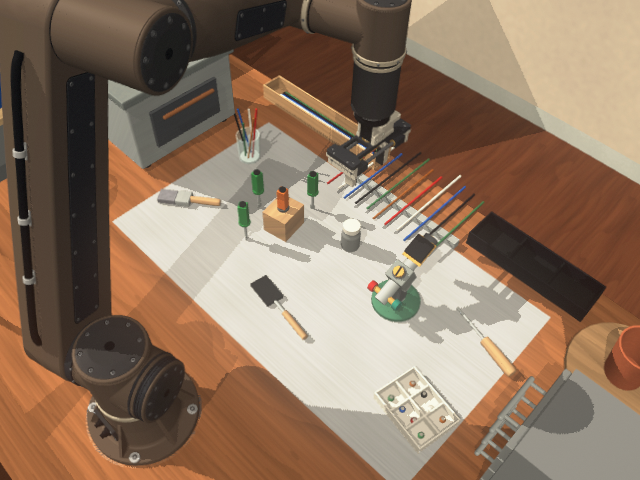

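View pics/wrist0.png

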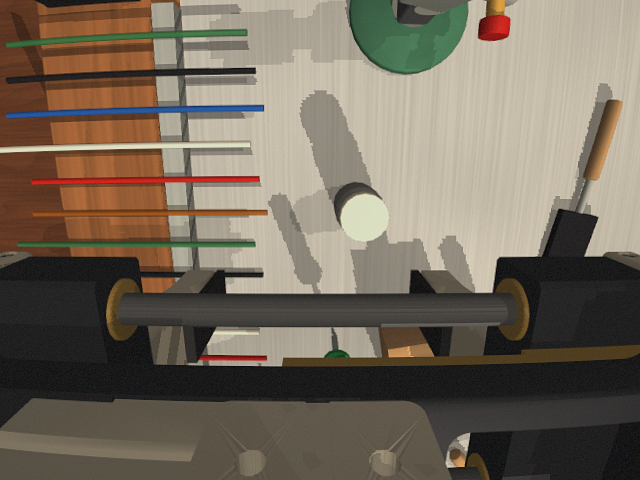

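Orange driver candidate is in the wood block at scene (387,275) / side (283,200). The three green lookalikes at scene (413,252), (369,311) and (428,290) are not meant. I'll confirm with crops and measure.

Run:
```python
from h import *
import pickle
S=pickle.load(open('scene0.pkl','rb'));D=pickle.load(open('side0.pkl','rb'))
a=cv2.resize(D['pixels'][160:260,220:350],None,fx=3,fy=3,interpolation=2)
b=cv2.resize(D['pixels'][210:330,330:460],None,fx=3,fy=3,interpolation=2)
e=cv2.resize(S['pixels'][210:330,190:320],None,fx=3,fy=3,interpolation=2)
g=cv2.resize(S['pixels'][230:330,350:450],None,fx=3,fy=3,interpolation=2)
im=np.zeros((600,800,3),np.uint8)
for k,(p,x,y) in enumerate([(a,0,0),(b,0,300),(g,400,0),(e,400,300)]):
    p=p[:300,:390]; im[y:y+p.shape[0],x:x+p.shape[1]]=p[:600-y,:800-x]
cv2.imwrite('pics/crops.png',im)
for c,n in[(S,'scene'),(D,'side')]:
    P=cloud(c); hsv=cv2.cvtColor(c['pixels'],cv2.COLOR_BGR2HSV)
    # bench height
    print(n, 'orange pts')
    m=(P[...,0]>.4)&(P[...,0]<.85)&(abs(P[...,1])<.4)&(P[...,2]>.085)&(P[...,2]<.145)&(hsv[...,1]>180)&(hsv[...,0]<14)
    nn,l,st,ct=cv2.connectedComponentsWithStats(m.astype(np.uint8))
    for i in range(1,nn):
        if st[i,4]>15: print(st[i],ct[i],P[l==i].mean(0).round(4),P[l==i].min(0).round(3),P[l==i].max(0).round(3))
    print('block top'); 
    m=(abs(P[...,2]-.07)<.004)&(P[...,0]>.35)&(P[...,0]<.85)&(P[...,1]>0.0)&(P[...,1]<.35)
    nn,l,st,ct=cv2.connectedComponentsWithStats(m.astype(np.uint8))
    for i in range(1,nn):
        if st[i,4]>60:
            Q=P[l==i]; print(st[i],Q.mean(0).round(4), cv2.minAreaRect((Q[:,:2]*1000).astype(np.float32)))
    m=(hsv[...,0]>70)&(hsv[...,0]<90)&(hsv[...,1]>120)&(P[...,2]<.03)
    nn,l,st,ct=cv2.connectedComponentsWithStats(m.astype(np.uint8))
    for i in range(1,nn):
        if st[i,4]>150:
            Q=P[l==i]; Q=Q[abs(Q[:,2]-np.median(Q[:,2]))<.004]; print('foot',st[i],Q.mean(0).round(4), cv2.minEnclosingCircle((Q[:,:2]*1000).astype(np.float32)))
st=S['state'];print(R.from_euler('xyz',st['eef_rot'],degrees=True).as_matrix().round(3))
```

```text
scene orange pts
block top
[366 268  35  35 604] [0.5655 0.1612 0.0716] ((559.4822998046875, 160.22662353515625), (83.42036437988281, 69.74108123779297), 9.759533882141113)
side orange pts
[278 199   6   8  22] [280.54545455 202.09090909] [0.5476 0.1539 0.1024] [0.545 0.146 0.089] [0.552 0.163 0.114]
block top
[262 197  42  28 463] [0.5508 0.1506 0.0696] ((556.5584716796875, 157.6842803955078), (83.35478973388672, 72.98486328125), 9.848306655883789)
[[-0.002 -1.     0.   ]
 [-0.     0.     1.   ]
 [-1.     0.002 -0.   ]]
```

View pics/crops.png

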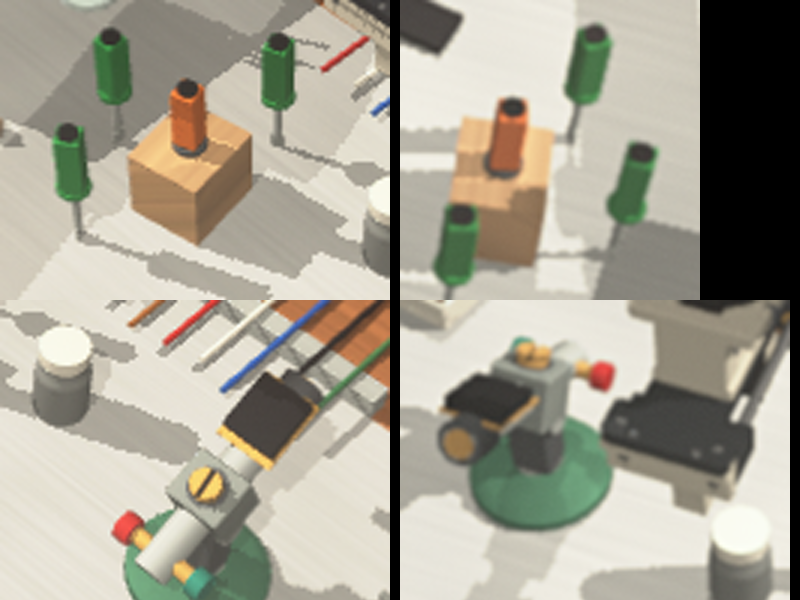

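Run:
```python
from h import *
import pickle
S=pickle.load(open('scene0.pkl','rb'));D=pickle.load(open('side0.pkl','rb'))
for c,pts in[(S,dict(screw=(238,227),tealknob=(228,226),red=(257,234),pad=(216,242),jarcap=(303,288))),(D,dict(screw=(398,271),pad=(421,248),red=(373,287),teal=(396,304),jarcap=(351,227),g1=(258,173),g2=(313,176),g3=(243,208),drv=(283,190)))]:
    for k,v in pts.items(): print(k,pt(c,*v).round(4))
    P=cloud(c); hsv=cv2.cvtColor(c['pixels'],cv2.COLOR_BGR2HSV)
    m=(hsv[...,0]>65)&(hsv[...,0]<95)&(hsv[...,1]>90)&(P[...,2]<.04)&(P[...,1]<-.05)
    Q=P[m]; print('foot',len(Q),np.median(Q,0),Q.min(0).round(3),Q.max(0).round(3))
    x,y,w,h=(0,0,0,0)
    # brass head
    sx,sy=pts['screw']; Z=np.zeros(m.shape,bool); Z[sy-14:sy+15,sx-14:sx+15]=1
    m=Z&(hsv[...,0]>14)&(hsv[...,0]<30)&(hsv[...,1]>120); Q=P[m]; print('brass',m.sum(),Q.mean(0).round(4),Q.min(0).round(3),Q.max(0).round(3))
    # green handles / orange
    for nm,lo,hi in[('green',45,75),('orange',4,12)]:
        m=(hsv[...,0]>=lo)&(hsv[...,0]<=hi)&(hsv[...,1]>140)&(P[...,2]>.05)&(P[...,2]<.16)&(P[...,0]>.3)&(P[...,0]<.85)&(P[...,1]>0)&(P[...,1]<.35)
        n,l,st,ct=cv2.connectedComponentsWithStats(m.astype(np.uint8))
        for i in range(1,n):
            if st[i,4]>15: print(nm,ct[i].round(),P[l==i].mean(0).round(3),P[l==i].min(0).round(3),P[l==i].max(0).round(3))
```

```text
screw [ 0.5691 -0.184   0.1351]
tealknob [ 0.5766 -0.2049  0.1379]
red [ 0.5381 -0.1541  0.0908]
pad [ 0.6507 -0.1933  0.1679]
jarcap [ 6.388e-01 -2.000e-04  8.180e-02]
  return _methods._mean(a, axis=axis, dtype=dtype,
  ret = um.true_divide(
Traceback (most recent call last):
ValueError: zero-size array to reduction operation minimum which has no identity
```

```bash
python3 - 2>/dev/null <<'E'
from h import *
import pickle
S=pickle.load(open('scene0.pkl','rb'));D=pickle.load(open('side0.pkl','rb'))
for c,fp,pts in[(S,(240,275),dict(screw=(238,227))),(D,(410,308),dict(screw=(398,271),pad=(421,248),red=(373,287),teal=(396,304),jarcap=(351,227)))]:
    for k,v in pts.items(): print(k,pt(c,*v).round(4))
    P=cloud(c); hsv=cv2.cvtColor(c['pixels'],cv2.COLOR_BGR2HSV).astype(int)
    print(hsv[fp[1],fp[0]],P[fp[1],fp[0]], 'g',)
    h0=hsv[fp[1],fp[0]]
    m=(abs(hsv[...,0]-h0[0])<8)&(hsv[...,1]>80)&(P[...,2]<.04)&(P[...,1]<-.05)&(P[...,0]>.4)&(P[...,0]<.8)
    Q=P[m]; print('foot',len(Q),np.median(Q,0).round(4),np.percentile(Q,1,axis=0).round(3),np.percentile(Q,99,axis=0).round(3))
    sx,sy=pts['screw']; Z=np.zeros(m.shape,bool); Z[sy-14:sy+15,sx-14:sx+15]=1
    m=Z&(hsv[...,0]>14)&(hsv[...,0]<30)&(hsv[...,1]>110)&(P[...,2]>.12); Q=P[m]; print('brass',m.sum(),Q.mean(0).round(4),Q.min(0).round(3),Q.max(0).round(3))
    m=(hsv[...,1]>100)&(P[...,2]>.085)&(P[...,2]<.16)&(P[...,0]>.3)&(P[...,0]<.75)&(P[...,1]>0.05)&(P[...,1]<.35)
    n,l,st,ct=cv2.connectedComponentsWithStats(m.astype(np.uint8))
    for i in range(1,n):
        if st[i,4]>15: print(ct[i].round(),np.median(hsv[l==i],0),P[l==i].mean(0).round(3),P[l==i].min(0).round(3),P[l==i].max(0).round(3))
E
```

```text
screw [ 0.5691 -0.184   0.1351]
[ 67  75 139] [ 0.61615747 -0.1675155   0.02212335] g
foot 93 [ 0.5911 -0.153   0.0182] [ 0.541 -0.184  0.009] [ 0.611 -0.136  0.027]
brass 66 [ 0.5775 -0.1901  0.1373] [ 0.564 -0.202  0.131] [ 0.587 -0.181  0.144]
[385. 275.] [ 10. 152. 164.] [0.568 0.162 0.117] [0.554 0.147 0.085] [0.574 0.174 0.145]
screw [ 0.5724 -0.1944  0.1303]
pad [ 0.6386 -0.2012  0.1584]
red [ 0.527  -0.1661  0.0865]
teal [ 0.5271 -0.2326  0.089 ]
jarcap [ 0.6254 -0.0103  0.0805]
[ 64  64 120] [ 0.58346196 -0.23890532  0.0167157 ] g
foot 32 [ 0.5406 -0.1713  0.0139] [ 0.532 -0.187  0.007] [ 0.798 -0.159  0.03 ]
brass 101 [ 0.5768 -0.1961  0.1344] [ 0.561 -0.209  0.124] [ 0.62  -0.185  0.144]
[257. 180.] [ 60. 111. 100.] [0.553 0.246 0.109] [0.543 0.239 0.086] [0.569 0.26  0.131]
[312. 181.] [ 58. 104.  97.] [0.646 0.144 0.112] [0.639 0.134 0.086] [0.667 0.156 0.134]
[282. 198.] [ 10. 175. 169.] [0.553 0.153 0.114] [0.543 0.141 0.085] [0.572 0.169 0.145]
[242. 213.] [ 59. 105. 112.] [0.455 0.189 0.109] [0.448 0.18  0.086] [0.464 0.2   0.131]
```

```bash
python3 -m creep '[{"tx":-0.01,"ty":0.03,"tz":0.04},{"tx":-0.02,"ty":0.06,"tz":0.08},{"tx":-0.024,"ty":0.09,"tz":0.12},{"tx":-0.024,"ty":0.117,"tz":0.159},{"tx":-0.024,"ty":0.117,"tz":0.159,"fingers":0.05}]'
python3 - <<'E'
from h import *
import pickle
c=cap('wrist'); cv2.imwrite('pics/w1.png',c['pixels']); pickle.dump(c,open('w1.pkl','wb'))
print(c['state']['tcp_pos'],c['state']['joints'].round(1),c['state']['qd'].round(1),c['state']['time_s'])
E
```

```text
[ 6.74637480e-01 -2.69934053e-05  2.25852285e-01] [ 16.5  20.6   0.6  -0.  -70.1 -16.5] [-0.  -0.1  0.2  0.1 -0.1 -0.1] 0.15invalid input
```

View pics/w1.png

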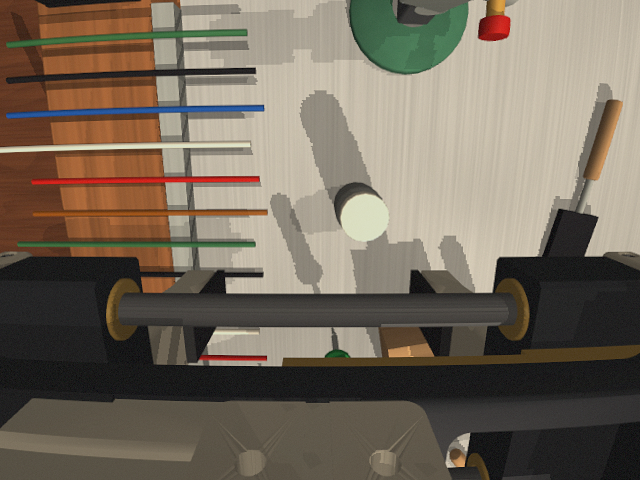

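The move was refused: probably every row must carry all the keys.

```bash
python3 -m creep '[{"ax":0,"ay":0,"az":0,"tx":-0.01,"ty":0.03,"tz":0.04,"fingers":0.05},{"ax":0,"ay":0,"az":0,"tx":-0.02,"ty":0.06,"tz":0.08,"fingers":0.05},{"ax":0,"ay":0,"az":0,"tx":-0.024,"ty":0.09,"tz":0.12,"fingers":0.05},{"ax":0,"ay":0,"az":0,"tx":-0.024,"ty":0.117,"tz":0.159,"fingers":0.05},{"ax":0,"ay":0,"az":0,"tx":-0.024,"ty":0.117,"tz":0.159,"fingers":0.05}]'
python3 - <<'E'
from h import *
import pickle
c=cap('wrist'); cv2.imwrite('pics/w2.png',c['pixels']); pickle.dump(c,open('w2.pkl','wb'))
print(c['state']['tcp_pos'],c['state']['joints'].round(1),c['state']['qd'].round(1),c['state']['time_s'])
E
```

```text
time_s: 0.7
tcp_pos: [0.5554, 0.1629, 0.2513]
eef_rot: [-23.7, 89.9, 66.6]
contact_force: [0.8, -0.6, 0.7]
gripper_width: 0.054
[0.55538901 0.1629083  0.25134246] [ 35.7  10.6  -9.7  -0.1 -69.6 -35.4] [-4.1  1.8  1.5  1.2 -0.3  4.7] 0.7
```

View pics/w2.png

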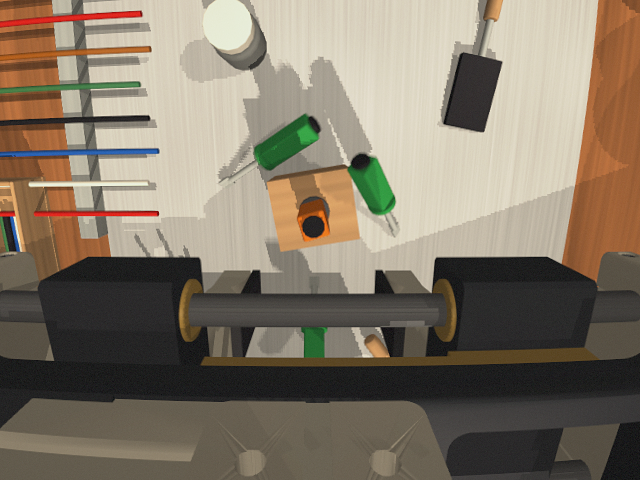

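The wrist view shows the orange driver's black cap at (313,226) in the stand; green ones at (290,138), (372,180), (314,340). Zoom in for the yaw of the handle.

Run:
```python
from h import *
import pickle
c=cap('wrist'); pickle.dump(c,open('w3.pkl','wb'));st=c['state'];print(st['tcp_pos'],st['qd'].round(2))
cv2.imwrite('pics/w3.png',cv2.resize(c['pixels'][150:260,250:370],None,fx=5,fy=5,interpolation=2))
P=cloud(c); hsv=cv2.cvtColor(c['pixels'],cv2.COLOR_BGR2HSV).astype(int)
Z=np.zeros((480,640),bool);Z[205:250,290:340]=1
m=Z&(hsv[...,2]<70)&(P[...,2]>.12); Q=P[m]; print('cap',m.sum(),Q.mean(0),Q.min(0),Q.max(0))
m=(abs(P[...,2]-.07)<.004); n,l,s,ct=cv2.connectedComponentsWithStats(m.astype(np.uint8))
for i in range(1,n):
    if s[i,4]>500: Q=P[l==i]; print(s[i],cv2.minAreaRect((Q[:,:2]*1000).astype(np.float32)))
```

```text
[0.55658373 0.16136473 0.25118134] [-3.3   1.45  1.    0.58 -0.15  1.67]
cap 360 [0.56018123 0.15791888 0.14087076] [0.55259813 0.09511961 0.1360548 ] [0.56818762 0.1664379  0.40949944]
[ 268  170   94   84 4750] ((559.7305908203125, 159.0435333251953), (80.31999969482422, 70.56481170654297), 9.654732704162598)
```

View pics/w3.png

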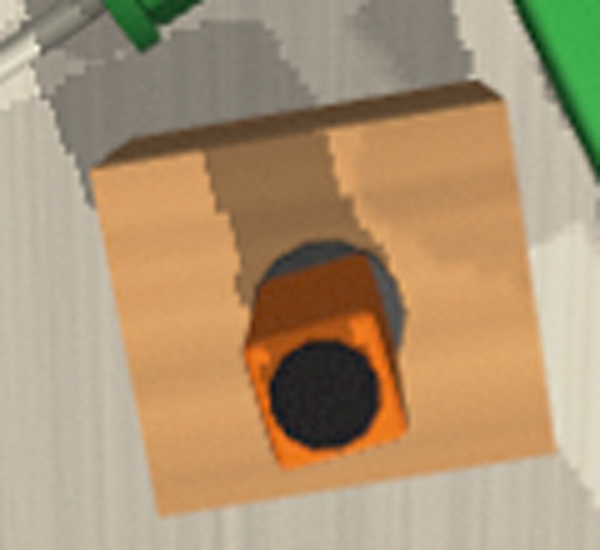

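Run:
```python
from h import *
import pickle
for k in range(5): c=cap('wrist')
pickle.dump(c,open('w4.pkl','wb'));st=c['state'];print(st['tcp_pos'],st['eef_rot'],st['qd'].round(2),st['time_s'])
cv2.imwrite('pics/w4.png',cv2.resize(c['pixels'][190:260,280:350],None,fx=8,fy=8,interpolation=2))
P=cloud(c); hsv=cv2.cvtColor(c['pixels'],cv2.COLOR_BGR2HSV).astype(int)
Z=np.zeros((480,640),bool);Z[205:250,290:340]=1
m=Z&(hsv[...,2]<60)&(P[...,2]>.13)&(P[...,2]<.16); Q=P[m]; print('cap',m.sum(),Q.mean(0),np.median(Q,0),Q.min(0),Q.max(0))
m2=Z&(hsv[...,1]>150)&(hsv[...,0]<14)&(abs(P[...,2]-.136)<.006); Q2=P[m2|m]; print(m2.sum(),cv2.minAreaRect((Q2[:,:2]*1000).astype(np.float32)))
m=(abs(P[...,2]-.07)<.004); n,l,s,ct=cv2.connectedComponentsWithStats(m.astype(np.uint8))
for i in range(1,n):
    if s[i,4]>500: Q=P[l==i]; print(s[i],cv2.minAreaRect((Q[:,:2]*1000).astype(np.float32)))
```

```text
[0.55845613 0.15802088 0.25019856] [ 128.68526731   89.96331116 -141.40100604] [-0.38  0.05  0.05 -0.06  0.11 -0.16] 1.0
cap 348 [0.56002041 0.15818802 0.14019835] [0.55977883 0.15811447 0.14019716] [0.55200118 0.15032603 0.13826955] [0.5683169  0.16647374 0.14233484]
366 ((559.8246459960938, 158.72998046875), (22.06310272216797, 21.876567840576172), 16.227970123291016)
[ 270  174   94   84 4710] ((559.7235717773438, 159.0684814453125), (80.30709075927734, 70.51284790039062), 9.942197799682617)
```

View pics/w4.png

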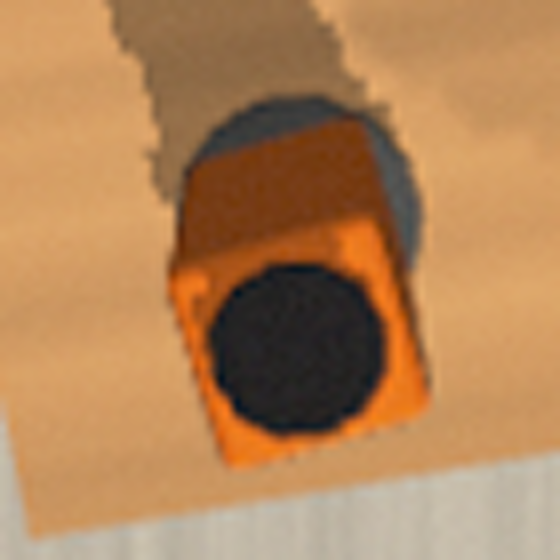

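```bash
python3 -m creep '[{"ax":-8.2,"ay":0,"az":0,"tx":0,"ty":-0.0014,"tz":0.0005,"fingers":0.05},{"ax":-16.2,"ay":0,"az":0,"tx":0.02,"ty":-0.0014,"tz":0.0005,"fingers":0.05},{"ax":-16.2,"ay":0,"az":0,"tx":0.06,"ty":-0.0014,"tz":0.0005,"fingers":0.05},{"ax":-16.2,"ay":0,"az":0,"tx":0.09,"ty":-0.0014,"tz":0.0005,"fingers":0.05},{"ax":-16.2,"ay":0,"az":0,"tx":0.09,"ty":-0.0014,"tz":0.0005,"fingers":0.05}]'
python3 - <<'E'
from h import *
c=cap('wrist'); cv2.imwrite('pics/w5.png',c['pixels']); st=c['state'];print(st['tcp_pos'],R.from_euler('xyz',st['eef_rot'],degrees=True).as_matrix().round(3))
E
```

```text
time_s: 1.55
tcp_pos: [0.5572, 0.1572, 0.1561]
eef_rot: [101.2, 89.5, -152.7]
contact_force: [0.3, -1.0, 0.2]
gripper_width: 0.05
[0.55721864 0.157227   0.15609462] [[-0.007 -0.961 -0.277]
 [-0.004 -0.277  0.961]
 [-1.     0.008 -0.002]]
```

View pics/w5.png

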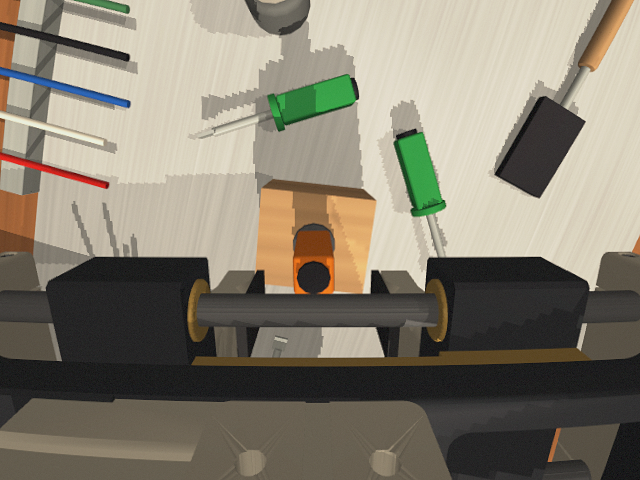

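Jaws are square to the handle, cap at (314,277) between the fingers. Descend.

```bash
python3 -m creep '[{"ax":0,"ay":0,"az":0,"tx":0.03,"ty":0,"tz":0,"fingers":0.05},{"ax":0,"ay":0,"az":0,"tx":0.06,"ty":0,"tz":0,"fingers":0.05},{"ax":0,"ay":0,"az":0,"tx":0.071,"ty":0,"tz":0,"fingers":0.05},{"ax":0,"ay":0,"az":0,"tx":0.071,"ty":0,"tz":0,"fingers":0.05},{"ax":0,"ay":0,"az":0,"tx":0.071,"ty":0,"tz":0,"fingers":0.05}]'; python3 -m creep '[{"ax":0,"ay":0,"az":0,"tx":0,"ty":0,"tz":0,"fingers":0.05},{"ax":0,"ay":0,"az":0,"tx":0,"ty":0,"tz":0,"fingers":0.035},{"ax":0,"ay":0,"az":0,"tx":0,"ty":0,"tz":0,"fingers":0.02},{"ax":0,"ay":0,"az":0,"tx":0,"ty":0,"tz":0,"fingers":0.0},{"ax":0,"ay":0,"az":0,"tx":0,"ty":0,"tz":0,"fingers":0.0}]' 45;python3 -m creep '[{"ax":0,"ay":0,"az":0,"tx":0,"ty":0,"tz":0,"fingers":0.0},{"ax":0,"ay":0,"az":0,"tx":0,"ty":0,"tz":0,"fingers":0.0}]'
python3 - <<'E'
from h import *
st=r.get_state();print(st['tcp_pos'],R.from_euler('xyz',st['eef_rot'],degrees=True).as_matrix().round(3),st['moment'])
E
```

```text
time_s: 2.1
tcp_pos: [0.5607, 0.1599, 0.0914]
eef_rot: [-89.2, 89.9, 17.0]
contact_force: [-0.4, 0.6, 0.5]
gripper_width: 0.0501
time_s: 2.6
tcp_pos: [0.5594, 0.1595, 0.0898]
eef_rot: [-74.4, 90.0, 31.8]
contact_force: [-0.5, 0.0, 0.8]
gripper_width: 0.0231
time_s: 2.8
tcp_pos: [0.5593, 0.1595, 0.0897]
eef_rot: [123.9, 90.0, -129.9]
contact_force: [-0.9, -0.5, 2.8]
gripper_width: 0.0218
[0.55934943 0.15947032 0.08966908] [[-0.    -0.96  -0.279]
 [-0.    -0.279  0.96 ]
 [-1.     0.    -0.   ]] [0.01926529 0.42390934 0.02531582]
```

```bash
python3 -m creep '[{"ax":0,"ay":0,"az":0,"tx":-0.03,"ty":0,"tz":0,"fingers":0.0},{"ax":0,"ay":0,"az":0,"tx":-0.07,"ty":0,"tz":0,"fingers":0.0},{"ax":0,"ay":0,"az":0,"tx":-0.11,"ty":0,"tz":0,"fingers":0.0},{"ax":0,"ay":0,"az":0,"tx":-0.15,"ty":0,"tz":0,"fingers":0.0},{"ax":0,"ay":0,"az":0,"tx":-0.18,"ty":0,"tz":0,"fingers":0.0}]'; python3 -m creep '[{"ax":0,"ay":0,"az":0,"tx":0,"ty":0,"tz":0,"fingers":0.0},{"ax":0,"ay":0,"az":0,"tx":0,"ty":0,"tz":0,"fingers":0.0},{"ax":0,"ay":0,"az":0,"tx":0,"ty":0,"tz":0,"fingers":0.0}]'
python3 - <<'E'
from h import *
import pickle
im=np.zeros((600,800,3),np.uint8)
for n in['wrist','side','scene']:
    c=cap(n); pickle.dump(c,open(n+'6.pkl','wb'))
    st=c['state']
    Rm=R.from_euler('xyz',st['eef_rot'],degrees=True).as_matrix(); tip=np.array(st['tcp_pos'])+Rm[:,0]*.0817
    u,v=map(int,proj(c,tip)); print(n,u,v,st['tcp_pos'])
    p=cv2.resize(c['pixels'][max(v-50,0):v+50,u-50:u+50],(390,300) if 0 else (300,300),interpolation=2)
    x,y={'wrist':(0,0),'side':(400,0),'scene':(0,300)}[n]; im[y:y+300,x:x+300]=p
cv2.imwrite('pics/t6.png',im)
E
```

```text
time_s: 3.3
tcp_pos: [0.5597, 0.1595, 0.2722]
eef_rot: [-81.1, 89.9, 25.1]
contact_force: [0.3, 0.4, -1.4]
gripper_width: 0.0215
time_s: 3.6
tcp_pos: [0.5587, 0.1593, 0.2682]
eef_rot: [93.6, 89.9, -160.2]
contact_force: [-0.1, 0.2, -1.3]
gripper_width: 0.0219
wrist 318 243 [0.55866162 0.15926179 0.26815677]
side 281 174 [0.55869639 0.15921347 0.26799309]
scene 389 251 [0.55880466 0.15918201 0.26807346]
```

View pics/t6.png

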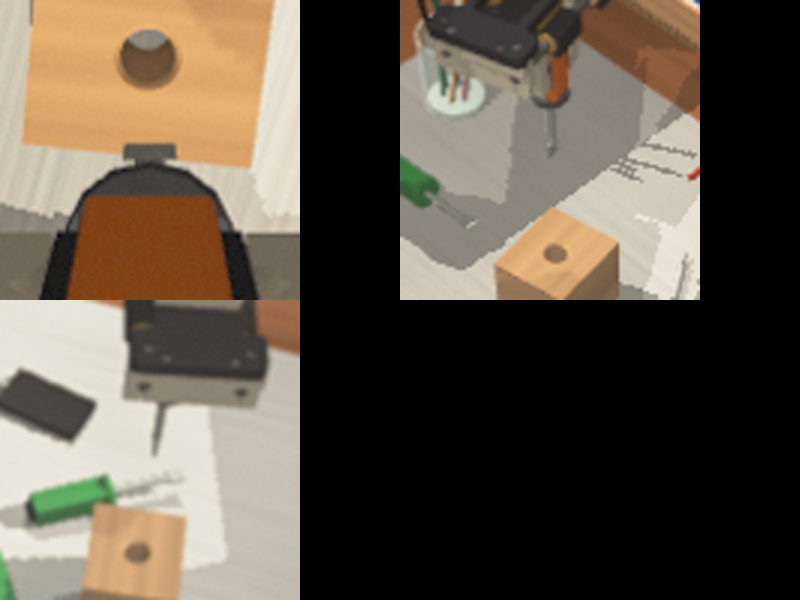

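Blade edge is at wrist crop (149,143): 12 mm wide along the jaw direction (tool y). Now work out the move to a look pose at the screw.

```bash
cat >> h.py <<'E'
def rel(p_t,R_t,st=None):
    st=st or r.get_state(); Rc=R.from_euler('xyz',st['eef_rot'],degrees=True).as_matrix()
    print('t',(Rc.T@(np.array(p_t)-st['tcp_pos'])).round(4),'a',R.from_matrix(Rc.T@R_t).as_rotvec(degrees=True).round(2))
def Rt(yaw=0,ax=0,tilt=np.degrees(.45)):
    """tool frame with x into screw, y = -(clamp x), then extra turn ax about tool x"""
    B=np.array([[0,-1,0],[0,0,1],[-1,0,0.]])  # tool down, yaw 0
    return R.from_euler('z',yaw,degrees=True).as_matrix()@R.from_euler('y',-tilt,degrees=True).as_matrix()@B@R.from_euler('x',ax,degrees=True).as_matrix()
E
python3 - <<'E'
from h import *
print(Rt().round(3)); rel([.52,-.163,.244],Rt()); print(r.get_state()['joints'])
E
```

```text
[[ 0.435 -0.9    0.   ]
 [ 0.     0.     1.   ]
 [-0.9   -0.435  0.   ]]
t [ 0.0247  0.1272 -0.2986] a [ 15.93   3.59 -25.74]
[ 3.51650031e+01  1.04302513e+01 -7.69100498e+00 -9.69839280e-03
 -7.20157407e+01 -1.89659346e+01]
```

```bash
python3 -m creep '[{"ax":0,"ay":0,"az":0,"tx":0,"ty":0.015,"tz":-0.035,"fingers":0.0},{"ax":0,"ay":0,"az":0,"tx":0,"ty":0.03,"tz":-0.07,"fingers":0.0},{"ax":0,"ay":0,"az":0,"tx":0,"ty":0.045,"tz":-0.11,"fingers":0.0},{"ax":0,"ay":0,"az":0,"tx":0,"ty":0.06,"tz":-0.15,"fingers":0.0},{"ax":0,"ay":0,"az":0,"tx":0,"ty":0.075,"tz":-0.18,"fingers":0.0}]'; python3 -m creep '[{"ax":4,"ay":0.9,"az":-6.5,"tx":0,"ty":0.01,"tz":-0.03,"fingers":0.0},{"ax":8,"ay":1.8,"az":-13,"tx":0.005,"ty":0.02,"tz":-0.06,"fingers":0.0},{"ax":12,"ay":2.7,"az":-19.3,"tx":0.01,"ty":0.035,"tz":-0.09,"fingers":0.0},{"ax":15.9,"ay":3.6,"az":-25.7,"tx":0.015,"ty":0.052,"tz":-0.118,"fingers":0.0},{"ax":15.9,"ay":3.6,"az":-25.7,"tx":0.02,"ty":0.052,"tz":-0.118,"fingers":0.0}]';  python3 -m creep '[{"ax":0,"ay":0,"az":0,"tx":0,"ty":0,"tz":0,"fingers":0.0},{"ax":0,"ay":0,"az":0,"tx":0,"ty":0,"tz":0,"fingers":0.0},{"ax":0,"ay":0,"az":0,"tx":0,"ty":0,"tz":0,"fingers":0.0}]'
python3 - <<'E'
from h import *
import pickle
c=cap('wrist'); cv2.imwrite('pics/w7.png',c['pixels']); pickle.dump(c,open('w7.pkl','wb')); st=c['state'];print(st['tcp_pos'],R.from_euler('xyz',st['eef_rot'],degrees=True).as_matrix().round(3),st['joints'].round(1),st['qd'].round(1))
E
```

```text
time_s: 4.25
tcp_pos: [0.537, -0.0363, 0.2688]
eef_rot: [96.1, 89.9, -157.8]
contact_force: [0.3, -0.6, -1.2]
gripper_width: 0.022
time_s: 4.75
tcp_pos: [0.5154, -0.1646, 0.2469]
eef_rot: [-89.7, 64.1, -0.0]
contact_force: [-0.2, 0.2, -0.5]
gripper_width: 0.0221
time_s: 5.05
tcp_pos: [0.5217, -0.1616, 0.2499]
eef_rot: [-89.9, 64.1, 0.2]
contact_force: [0.3, -0.1, -1.3]
gripper_width: 0.0217
[ 0.52168527 -0.16155112  0.24993209] [[ 0.436 -0.9   -0.002]
 [ 0.001 -0.001  1.   ]
 [-0.9   -0.436  0.001]] [  4.8  -7.  -34.8   3.4 -36.5  -7. ] [ 0.1  0.2 -0.2 -0.1  0.2 -0. ]
```

View pics/w7.png

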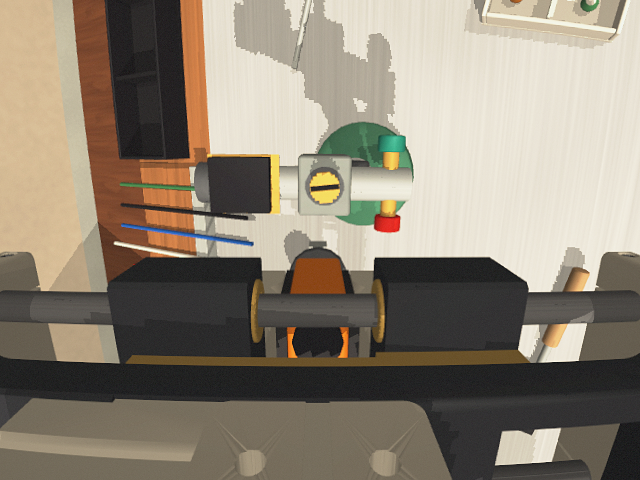

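Clear view of the screw head at (324,187) with its slot close to image-horizontal, blade tip at (318,243). Measure precisely.

Run:
```python
from h import *
import pickle
c=pickle.load(open('w7.pkl','rb'))
cv2.imwrite('pics/w7z.png',cv2.resize(c['pixels'][140:255,270:390],None,fx=5,fy=5,interpolation=2))
P=cloud(c); hsv=cv2.cvtColor(c['pixels'],cv2.COLOR_BGR2HSV).astype(int)
Z=np.zeros((480,640),bool);Z[162:212,300:350]=1
m=Z&(hsv[...,1]>120)&(hsv[...,0]>15)&(hsv[...,0]<35)
Rm=R.from_euler('xyz',c['state']['eef_rot'],degrees=True).as_matrix()
n=np.array([-np.sin(.45),0,np.cos(.45)]); 
Q=P[m]; h=Q@n; print(m.sum(),np.percentile(h,[2,10,50,90,98]))
hm=np.median(h); Q=Q[abs(h-hm)<.003]
q=(Q-c['state']['tcp_pos'])@Rm   # tool coords
(cy,cz),rad=cv2.minEnclosingCircle((q[:,1:]*1000).astype(np.float32)); print('tool',np.median(q[:,0]),cy,cz,rad, 'world',Rm@np.array([np.median(q[:,0]),cy/1e3,cz/1e3])+c['state']['tcp_pos'])
# slot dark
m2=Z&(hsv[...,2]<110); m2=m2.astype(np.uint8)
nn,l,s,ct=cv2.connectedComponentsWithStats(m2); print(s[1:],ct[1:])
# plane fit normal
A=Q-Q.mean(0); print('normal',np.linalg.svd(A)[2][2])
```

```text
646 [-0.13586435 -0.12943718 -0.12673999 -0.12578097 -0.12526213]
tool 0.12473497665821537 4.310140609741211 -33.392974853515625 12.86966609954834 world [ 0.57226413 -0.1947842   0.13578384]
[[310 167  30  13 140]
 [311 185  28   6 114]
 [340 184   1   1   1]
 [309 192   1   2   2]
 [313 199   1   1   1]
 [329 203   1   1   1]] [[324.15       171.08571429]
 [324.28070175 187.36842105]
 [340.         184.        ]
 [309.         192.5       ]
 [313.         199.        ]
 [329.         203.        ]]
normal [ 0.44186702 -0.00733477 -0.89705058]
```

View pics/w7z.png

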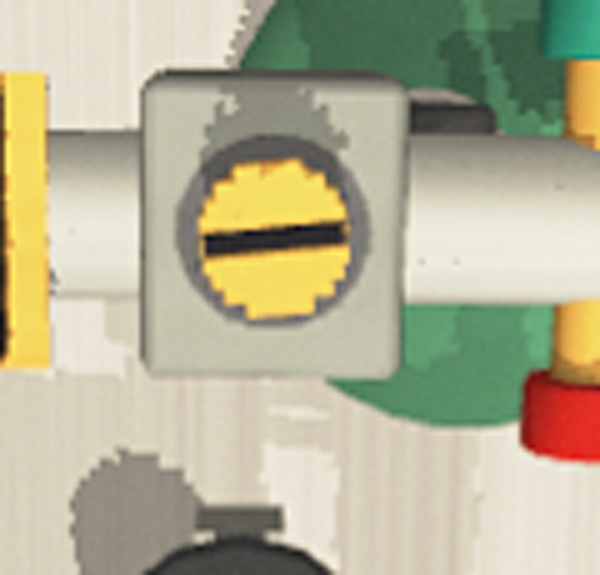

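Run:
```python
from h import *
import pickle
c=pickle.load(open('w7.pkl','rb')); st=c['state']
Rm=R.from_euler('xyz',st['eef_rot'],degrees=True).as_matrix()
Tt=np.array(c['T_tool_cam'])
def onplane(u,v,X):
    x,y=ray(c,u,v); d=Tt[:3,:3]@np.array([x,y,1]); o=Tt[:3,3]; return o+d*(X-o[0])/d[0]
def z(u,v): return (u/5+270-.4,v/5+140-.4)
X=.1247
a,b=onplane(*z(204,246),X),onplane(*z(346,232),X); print('slot',a,b,np.degrees(np.arctan2(b[2]-a[2],b[1]-a[1])),np.linalg.norm(b-a),(a+b)/2)
hsv=cv2.cvtColor(c['pixels'],cv2.COLOR_BGR2HSV).astype(int)
Z=np.zeros((480,640),bool);Z[183:194,309:342]=1
vv,uu=np.nonzero(Z&(hsv[...,2]<110)); q=np.array([onplane(u,v,X)[1:] for u,v in zip(uu,vv)])
vx,vy,x0,y0=cv2.fitLine((q*1000).astype(np.float32),cv2.DIST_HUBER,0,.01,.01).ravel(); print('fit',np.degrees(np.arctan2(vy,vx)),x0,y0)
# brass ellipse centre
for p in [(197,240),(350,240),(270,158),(265,325)]: print(onplane(*z(*p),X)[1:])
print('tip', [onplane(*z(*p),.0817)[1:] for p in [(195,507),(285,507)]])
p=st['tcp_pos']+Rm@((a+b)/2); print('world',p)
# clamp block edges -> heading
for p in [(150,75),(405,80),(398,376),(143,376)]: print(onplane(*z(*p),X+.011)[1:])
```

```text
slot [ 0.1247     -0.00654554 -0.03248371] [ 0.1247      0.01591697 -0.03471049] -5.661423473337036 0.022572609960747614 [ 0.1247      0.00468572 -0.0335971 ]
fit -6.229273 4.433251 -33.59035
[-0.00764935 -0.03343428]
[ 0.01656824 -0.03344615]
[ 0.00384898 -0.04628458]
[ 0.00316189 -0.01983802]
tip [array([-0.00715989, -0.00130682]), array([ 0.00536385, -0.00130714])]
world [ 0.57191126 -0.19498889  0.13565141]
[-0.01533759 -0.05877445]
[ 0.02577543 -0.05801782]
[ 0.02564896 -0.0094215 ]
[-0.01705796 -0.00941194]
```

```bash
python3 -m creep '[{"ax":-6,"ay":0,"az":0,"tx":0,"ty":0.005,"tz":-0.0335,"fingers":0.0},{"ax":-6,"ay":0,"az":0,"tx":0.015,"ty":0.005,"tz":-0.0335,"fingers":0.0},{"ax":-6,"ay":0,"az":0,"tx":0.03,"ty":0.005,"tz":-0.0335,"fingers":0.0},{"ax":-6,"ay":0,"az":0,"tx":0.036,"ty":0.005,"tz":-0.0335,"fingers":0.0},{"ax":-6,"ay":0,"az":0,"tx":0.036,"ty":0.005,"tz":-0.0335,"fingers":0.0}]'; python3 -m creep '[{"ax":0,"ay":0,"az":0,"tx":0,"ty":0,"tz":0,"fingers":0.0},{"ax":0,"ay":0,"az":0,"tx":0,"ty":0,"tz":0,"fingers":0.0},{"ax":0,"ay":0,"az":0,"tx":0,"ty":0,"tz":0,"fingers":0.0},{"ax":0,"ay":0,"az":0,"tx":0,"ty":0,"tz":0,"fingers":0.0}]'
python3 - <<'E'
from h import *
import pickle
c=cap('wrist'); pickle.dump(c,open('w8.pkl','wb')); st=c['state']
cv2.imwrite('pics/w8.png',cv2.resize(c['pixels'][190:270,265:365],None,fx=7,fy=7,interpolation=2)); print(st['tcp_pos'],st['qd'].round(1),st['moment'],st['contact_force'])
Rm=R.from_euler('xyz',st['eef_rot'],degrees=True).as_matrix();print(Rm.round(3)); print('screw in tool',Rm.T@(np.array([0.57191,-.19499,.13565])-st['tcp_pos']))
E
```

```text
time_s: 5.6
tcp_pos: [0.532, -0.1951, 0.2139]
eef_rot: [-95.9, 64.3, 0.2]
contact_force: [-0.3, 0.1, -1.6]
gripper_width: 0.0218
time_s: 6.0
tcp_pos: [0.5319, -0.1955, 0.2155]
eef_rot: [-95.9, 64.1, 0.1]
contact_force: [-0.2, 0.3, -1.0]
gripper_width: 0.0215
[ 0.53186706 -0.1955158   0.21554587] [-0.1  0.2 -0.1 -0.   0.1  0.1] [-0.01655699  1.66960498  0.02099085] [-0.17955379  0.30218144 -0.96675793]
[[ 0.437 -0.894 -0.095]
 [ 0.001 -0.105  0.994]
 [-0.899 -0.435 -0.045]]
screw in tool [ 0.08936263 -0.00113445  0.00031405]
```

View pics/w8.png

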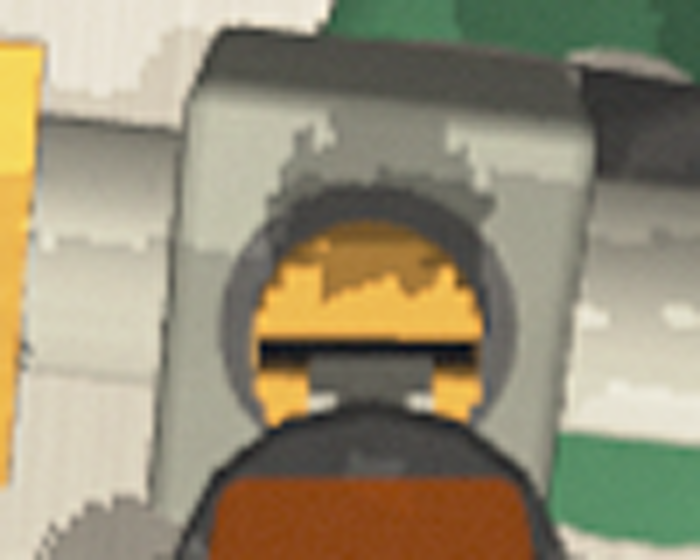

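Run:
```python
from h import *
import pickle
c=pickle.load(open('w8.pkl','rb')); Tt=np.array(c['T_tool_cam'])
P=cloud(c)
def onplane(u,v,X):
    x,y=ray(c,u,v); d=Tt[:3,:3]@np.array([x,y,1]); o=Tt[:3,3]; return (o+d*(X-o[0])/d[0])[1:].round(4)
f=7
z=lambda u,v:((u+.5)/f-.5+265,(v+.5)/f-.5+190)
X=.0894
for p in [(262,341),(262,368),(470,341),(475,368),(253,345),(487,345)]: print('head',p,onplane(*z(*p),X))
for p in [(308,362),(436,362)]: print('tip',onplane(*z(*p),.0817))
g=cv2.cvtColor(c['pixels'],cv2.COLOR_BGR2GRAY); 
for u in (303,304,305,306,330,331): print(u,g[234:248,u])
for u in (315,318,320): print(u,g[234:248,u])
st=c['state'];Rm=R.from_euler('xyz',st['eef_rot'],degrees=True).as_matrix()
hs=cv2.cvtColor(c['pixels'],cv2.COLOR_BGR2HSV)
m=np.zeros((480,640),bool); m[222:238,300:334]=1; m&=(hs[...,1]>120)
q=(P[m]-st['tcp_pos'])@Rm; print('face X',np.percentile(q[:,0],[10,50,90]))
```

```text
head (262, 341) [-0.0121 -0.0014]
head (262, 368) [-0.0121  0.0015]
head (470, 341) [ 0.0092 -0.0014]
head (475, 368) [0.0098 0.0015]
head (253, 345) [-0.013  -0.0009]
head (487, 345) [ 0.011  -0.0009]
tip [-0.0072 -0.0012]
tip [ 0.0055 -0.0012]
303 [185 194 195 175  87  24  28  45  73 136 183 194 194 188]
304 [191 190 193 173  89  25  24  46  72 135 185 193 191 192]
305 [191 192 193 173  91  27  34  47  76 133 181 192 190 191]
306 [191 190 194 172  90  24  28  44  73 119 171 192 193 193]
330 [192 191 193 184 125  21  28  40  70 100 162 195 193 193]
331 [187 190 194 184 125  17  29  34  67 100 163 197 194 190]
315 [191 190 194 174  91  25  43  82  96  94  93  95  83  62]
318 [190 193 195 173  91  23  50  80  95  94  95  95  84  57]
320 [191 191 193 172  90  23  49  81  98  91  92  91  91  72]
face X [0.08843712 0.08944345 0.0951442 ]
```

Aligned to ~0.3 mm and <1°. Advance in small steps with a force check.

```bash
python3 -m creep '[{"ax":0,"ay":0,"az":0,"tx":0.003,"ty":0,"tz":0.0003,"fingers":0.0},{"ax":0,"ay":0,"az":0,"tx":0.006,"ty":0,"tz":0.0003,"fingers":0.0},{"ax":0,"ay":0,"az":0,"tx":0.0075,"ty":0,"tz":0.0003,"fingers":0.0},{"ax":0,"ay":0,"az":0,"tx":0.0095,"ty":0,"tz":0.0003,"fingers":0.0},{"ax":0,"ay":0,"az":0,"tx":0.0095,"ty":0,"tz":0.0003,"fingers":0.0}]'
python3 - <<'E'
from h import *
st=r.get_state();Rm=R.from_euler('xyz',st['eef_rot'],degrees=True).as_matrix(); print('F tool',Rm.T@st['contact_force'],'M tool',Rm.T@st['moment'],'adv',.08936-(Rm.T@(np.array([0.57191,-.19499,.13565])-st['tcp_pos']))[0])
E
```

```text
time_s: 6.55
tcp_pos: [0.5358, -0.1953, 0.2059]
eef_rot: [-95.9, 64.2, 0.1]
contact_force: [0.2, 1.0, -1.0]
gripper_width: 0.0218
F tool [0.96887608 0.17281087 1.02025279] M tool [-0.03760257 -0.15015201  1.69456337] adv 0.010390939630408672
```

Tip ~2 mm below the face with no reaction force, so it is entering the slot. Continue to the bottom.

```bash
python3 -m creep '[{"ax":0,"ay":0,"az":0,"tx":0.001,"ty":0,"tz":0,"fingers":0.0},{"ax":0,"ay":0,"az":0,"tx":0.002,"ty":0,"tz":0,"fingers":0.0},{"ax":0,"ay":0,"az":0,"tx":0.0027,"ty":0,"tz":0,"fingers":0.0},{"ax":0,"ay":0,"az":0,"tx":0.0027,"ty":0,"tz":0,"fingers":0.0},{"ax":0,"ay":0,"az":0,"tx":0.0027,"ty":0,"tz":0,"fingers":0.0}]'
cat > f.py <<'E'
from h import *
st=r.get_state();Rm=R.from_euler('xyz',st['eef_rot'],degrees=True).as_matrix(); 
d=.08936-(Rm.T@(np.array([0.57191,-.19499,.13565])-st['tcp_pos']))
print('F tool',(Rm.T@st['contact_force']).round(2),'M tool',(Rm.T@st['moment']).round(3),'depth',(d[0]-.0077).round(4),'lat',(st['tcp_pos']-np.array([0.57191,-.19499,.13565])+Rm[:,0]*.0817).round(4), 'turn',np.degrees(np.arctan2((Rt().T@Rm)[2,1],(Rt().T@Rm)[1,1])).round(2),'axdev',np.degrees(np.arccos(Rt()[:,0]@Rm[:,0])).round(2),'q',st['joints'].round(1))
E
python3 f.py
```

```text
time_s: 7.05
tcp_pos: [0.5371, -0.1953, 0.2042]
eef_rot: [-95.9, 64.1, 0.1]
contact_force: [-3.6, 0.6, 2.1]
gripper_width: 0.0219
F tool [-3.47  2.29  0.88] M tool [ 0.022 -0.38   2.037] depth 0.0048 lat [ 0.0008 -0.0002 -0.0049] turn -6.01 axdev 0.12 q [ -0.6  -1.2 -34.4  -0.6 -30.9   7.1]
```

Seated (bottomed at ~4.8 mm, 3.5 N). Turn clockwise (+ax) in small batches, watching moment and depth.

```bash
python3 -m creep '[{"ax":2,"ay":0,"az":0,"tx":0,"ty":0,"tz":0,"fingers":0.0},{"ax":4,"ay":0,"az":0,"tx":0,"ty":0,"tz":0,"fingers":0.0},{"ax":6,"ay":0,"az":0,"tx":0,"ty":0,"tz":0,"fingers":0.0},{"ax":8,"ay":0,"az":0,"tx":0,"ty":0,"tz":0,"fingers":0.0},{"ax":10,"ay":0,"az":0,"tx":0,"ty":0,"tz":0,"fingers":0.0}]'; python3 f.py;python3 -m creep '[{"ax":3,"ay":0,"az":0,"tx":0,"ty":0,"tz":0,"fingers":0.0},{"ax":6,"ay":0,"az":0,"tx":0,"ty":0,"tz":0,"fingers":0.0},{"ax":9,"ay":0,"az":0,"tx":0,"ty":0,"tz":0,"fingers":0.0},{"ax":12,"ay":0,"az":0,"tx":0,"ty":0,"tz":0,"fingers":0.0},{"ax":15,"ay":0,"az":0,"tx":0,"ty":0,"tz":0,"fingers":0.0}]'; python3 f.py
```

```text
time_s: 7.55
tcp_pos: [0.5373, -0.1951, 0.2043]
eef_rot: [-85.8, 64.1, 0.2]
contact_force: [-1.9, 2.8, 2.0]
gripper_width: 0.0217
F tool [-2.57  1.02  2.71] M tool [-0.004 -0.832  1.841] depth 0.0048 lat [ 0.0011 -0.0001 -0.0048] turn 4.07 axdev 0.15 q [ -0.6  -1.2 -34.4  -0.6 -30.9  -3. ]
time_s: 8.05
tcp_pos: [0.5375, -0.1949, 0.2044]
eef_rot: [-70.7, 64.1, 0.2]
contact_force: [-1.9, 3.9, 2.8]
gripper_width: 0.0213
F tool [-3.33  1.74  3.49] M tool [-0.046 -0.804  2.039] depth 0.0047 lat [ 0.0013  0.0002 -0.0047] turn 19.1 axdev 0.17 q [ -0.6  -1.2 -34.4  -0.6 -30.8 -18. ]
```

```bash
python3 -m creep '[{"ax":3,"ay":0,"az":0,"tx":0,"ty":0,"tz":0,"fingers":0.0},{"ax":6,"ay":0,"az":0,"tx":0,"ty":0,"tz":0,"fingers":0.0},{"ax":9,"ay":0,"az":0,"tx":0,"ty":0,"tz":0,"fingers":0.0},{"ax":12,"ay":0,"az":0,"tx":0,"ty":0,"tz":0,"fingers":0.0},{"ax":15,"ay":0,"az":0,"tx":0,"ty":0,"tz":0,"fingers":0.0}]'; python3 f.py
python3 - <<'E'
from h import *
c=cap('wrist'); cv2.imwrite('pics/w9.png',cv2.resize(c['pixels'][190:270,265:365],None,fx=7,fy=7,interpolation=2))
E
```

```text
time_s: 8.55
tcp_pos: [0.5376, -0.1949, 0.2045]
eef_rot: [-55.7, 64.1, 0.2]
contact_force: [-2.5, 3.5, 3.0]
gripper_width: 0.0218
F tool [-3.8   2.7   2.43] M tool [-0.03  -0.324  2.028] depth 0.0047 lat [ 0.0015  0.0002 -0.0046] turn 34.1 axdev 0.18 q [ -0.6  -1.2 -34.4  -0.6 -30.8 -33. ]
```

View pics/w9.png

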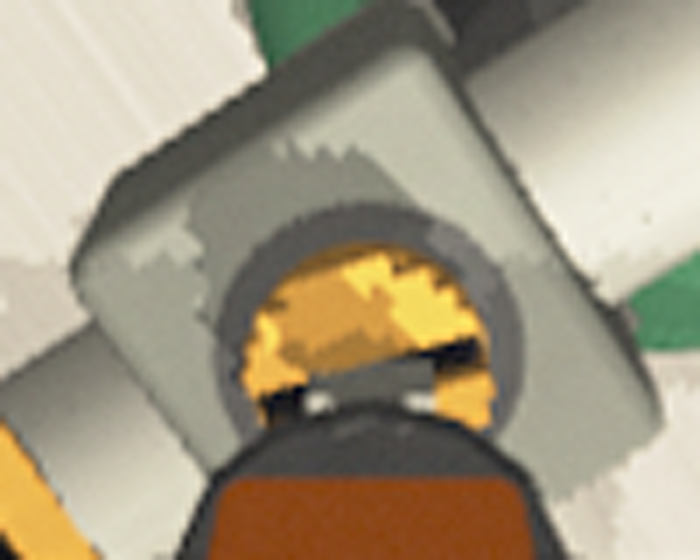

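Blade stays in the slot (slot seen at (270,400)–(480,350)) and the screw follows with ~12° play. Continue.

```bash
python3 -m creep '[{"ax":3,"ay":0,"az":0,"tx":0,"ty":0,"tz":0,"fingers":0.0},{"ax":6,"ay":0,"az":0,"tx":0,"ty":0,"tz":0,"fingers":0.0},{"ax":9,"ay":0,"az":0,"tx":0,"ty":0,"tz":0,"fingers":0.0},{"ax":12,"ay":0,"az":0,"tx":0,"ty":0,"tz":0,"fingers":0.0},{"ax":15,"ay":0,"az":0,"tx":0,"ty":0,"tz":0,"fingers":0.0}]'; python3 f.py;python3 -m creep '[{"ax":2,"ay":0,"az":0,"tx":0,"ty":0,"tz":0,"fingers":0.0},{"ax":4,"ay":0,"az":0,"tx":0,"ty":0,"tz":0,"fingers":0.0},{"ax":6,"ay":0,"az":0,"tx":0,"ty":0,"tz":0,"fingers":0.0}]'; python3 f.py;python3 -m creep '[{"ax":2,"ay":0,"az":0,"tx":0,"ty":0,"tz":0,"fingers":0.0},{"ax":4,"ay":0,"az":0,"tx":0,"ty":0,"tz":0,"fingers":0.0}]'; python3 f.py
```

```text
time_s: 9.1
tcp_pos: [0.5377, -0.195, 0.2046]
eef_rot: [-40.8, 64.0, 0.2]
contact_force: [-0.7, 2.3, 3.2]
gripper_width: 0.0221
F tool [-3.2   1.18  2.1 ] M tool [-0.13   0.082  1.928] depth 0.0047 lat [ 0.0015  0.0001 -0.0046] turn 49.03 axdev 0.19 q [ -0.6  -1.2 -34.4  -0.6 -30.8 -48. ]
time_s: 9.4
tcp_pos: [0.5378, -0.195, 0.2046]
eef_rot: [-34.9, 64.0, 0.2]
contact_force: [-0.9, 3.3, 1.7]
gripper_width: 0.0221
F tool [-1.91  2.79  1.82] M tool [-0.095  0.212  1.868] depth 0.0047 lat [ 0.0016  0.0001 -0.0045] turn 54.99 axdev 0.19 q [ -0.6  -1.2 -34.4  -0.6 -30.8 -53.9]
time_s: 9.6
tcp_pos: [0.5378, -0.195, 0.2046]
eef_rot: [-30.9, 64.0, 0.2]
contact_force: [-1.9, 3.0, 3.1]
gripper_width: 0.022
F tool [-3.57  2.76  1.28] M tool [-0.083  0.376  1.742] depth 0.0047 lat [ 0.0017  0.0001 -0.0045] turn 58.99 axdev 0.2 q [ -0.6  -1.2 -34.4  -0.6 -30.8 -57.9]
```

```bash
python3 -m creep '[{"ax":2,"ay":0,"az":0,"tx":0,"ty":0,"tz":0,"fingers":0.0},{"ax":4,"ay":0,"az":0,"tx":0,"ty":0,"tz":0,"fingers":0.0}]'|grep time; python3 f.py|cut -c1-140;python3 -m creep '[{"ax":2,"ay":0,"az":0,"tx":0,"ty":0,"tz":0,"fingers":0.0},{"ax":4,"ay":0,"az":0,"tx":0,"ty":0,"tz":0,"fingers":0.0}]'|grep time; python3 f.py|cut -c1-140
```

```text
time_s: 9.8
F tool [-3.11  3.75  1.58] M tool [-0.056  0.496  1.617] depth 0.0047 lat [ 0.0017  0.0001 -0.0045] turn 62.99 axdev 0.2 q [ -0.6  -1.2 -34.
time_s: 10.0
F tool [-2.12  2.58  0.78] M tool [-0.096  0.602  1.548] depth 0.0047 lat [ 0.0017  0.     -0.0045] turn 66.99 axdev 0.2 q [ -0.6  -1.2 -34.
```

```bash
python3 -m creep '[{"ax":2,"ay":0,"az":0,"tx":0,"ty":0,"tz":0,"fingers":0.0},{"ax":4,"ay":0,"az":0,"tx":0,"ty":0,"tz":0,"fingers":0.0}]'|grep time; python3 f.py|cut -c1-140;python3 -m creep '[{"ax":2,"ay":0,"az":0,"tx":0,"ty":0,"tz":0,"fingers":0.0},{"ax":4,"ay":0,"az":0,"tx":0,"ty":0,"tz":0,"fingers":0.0}]'|grep time; python3 f.py|cut -c1-140
```

```text
time_s: 10.2
F tool [-2.24  2.68  1.63] M tool [-0.065  0.735  1.386] depth 0.0047 lat [ 0.0018  0.     -0.0044] turn 70.99 axdev 0.2 q [ -0.6  -1.2 -34.
time_s: 10.4
F tool [-1.96  1.53  1.32] M tool [-0.117  0.807  1.239] depth 0.0047 lat [ 0.0017  0.     -0.0044] turn 74.99 axdev 0.2 q [ -0.6  -1.2 -34.
```

```bash
python3 -m creep '[{"ax":2,"ay":0,"az":0,"tx":0.0001,"ty":0,"tz":0,"fingers":0.0},{"ax":3,"ay":0,"az":0,"tx":0.0002,"ty":0,"tz":0,"fingers":0.0}]'|grep time; python3 f.py|cut -c1-140;python3 -m creep '[{"ax":1.5,"ay":0,"az":0,"tx":0,"ty":0,"tz":0,"fingers":0.0},{"ax":3,"ay":0,"az":0,"tx":0,"ty":0,"tz":0,"fingers":0.0}]'|grep time; python3 f.py|cut -c1-140
```

```text
time_s: 10.6
F tool [-4.9   3.37  0.1 ] M tool [-0.1    0.82   1.515] depth 0.0048 lat [ 0.0018 -0.     -0.0045] turn 77.98 axdev 0.2 q [ -0.6  -1.2 -34.
time_s: 10.8
F tool [-5.21  2.64  1.62] M tool [-0.177  0.707  1.561] depth 0.0048 lat [ 0.0018 -0.0001 -0.0045] turn 81.02 axdev 0.2 q [ -0.6  -1.2 -34.
```

```bash
python3 -m creep '[{"ax":1.5,"ay":0,"az":0,"tx":0,"ty":0,"tz":0,"fingers":0.0},{"ax":3,"ay":0,"az":0,"tx":0,"ty":0,"tz":0,"fingers":0.0}]'|grep time; python3 f.py|cut -c1-140
python3 - <<'E'
from h import *
c=cap('wrist'); cv2.imwrite('pics/w10.png',cv2.resize(c['pixels'][190:270,265:365],None,fx=7,fy=7,interpolation=2))
E
```

```text
time_s: 11.0
F tool [-4.9   3.18  1.15] M tool [-0.141  0.733  1.505] depth 0.0048 lat [ 0.0018 -0.0001 -0.0044] turn 84.03 axdev 0.21 q [ -0.6  -1.2 -34
```

View pics/w10.png

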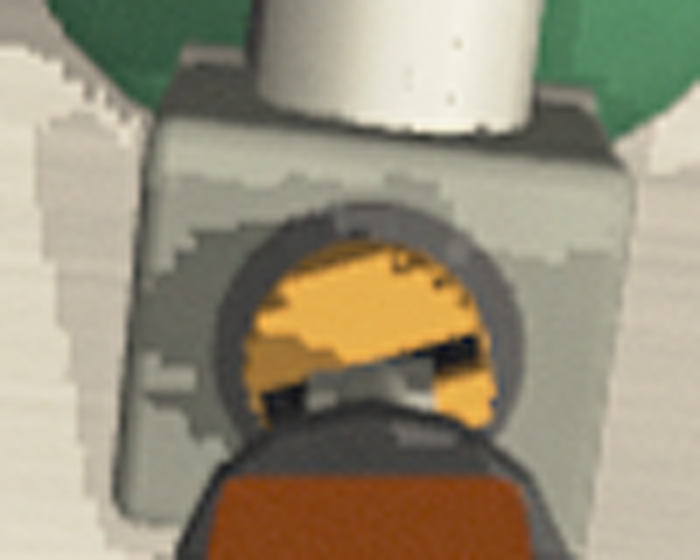

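```bash
python3 -m creep '[{"ax":1,"ay":0,"az":0,"tx":0,"ty":0,"tz":0,"fingers":0.0},{"ax":2,"ay":0,"az":0,"tx":0,"ty":0,"tz":0,"fingers":0.0}]'|grep time; python3 f.py|cut -c1-140
python3 - <<'E'
from h import *
c=cap('wrist'); cv2.imwrite('pics/w11.png',cv2.resize(c['pixels'][190:270,265:365],None,fx=7,fy=7,interpolation=2))
E
python3 f.py|cut -c1-60
python3 - <<'E'
import cv2,numpy as np
for n in ('w9','w10','w11'):
    a=cv2.imread(f'pics/{n}.png'); h=cv2.cvtColor(a,cv2.COLOR_BGR2HSV)
    # brass/slot top edge: lowest brass row of the upper half, per column
    m=(h[...,1]>120)&(h[...,0]>10)&(h[...,0]<35)
    pts=[]
    for u in list(range(280,306,2))+list(range(436,470,2)):
        col=m[260:420,u]; run=np.nonzero(col)[0]
        if len(run):
            k=run[0]
            while k+1<len(col) and col[k+1]: k+=1
            pts.append((u,260+k))
    p=np.array(pts); vx,vy,_,_=cv2.fitLine(p.astype(np.float32),cv2.DIST_HUBER,0,.01,.01).ravel(); print(n,np.degrees(np.arctan(vy/vx)))
E
```

```text
time_s: 11.25
F tool [-5.53  3.32  1.56] M tool [-0.086  0.827  1.402] depth 0.0048 lat [ 0.0018 -0.0001 -0.0045] turn 86.01 axdev 0.2 q [ -0.6  -1.2 -34.
F tool [-5.56  2.75  1.02] M tool [-0.079  0.847  1.389] dep
w9 -15.462425
w10 -15.60057
w11 -15.62782
```

The blade-to-slot angle is constant (−15.6°), so the screw is still following. Continue.

```bash
python3 -m creep '[{"ax":1.5,"ay":0,"az":0,"tx":0,"ty":0,"tz":0,"fingers":0.0},{"ax":3,"ay":0,"az":0,"tx":0,"ty":0,"tz":0,"fingers":0.0}]'|grep time; python3 f.py|cut -c1-140;python3 -m creep '[{"ax":1.5,"ay":0,"az":0,"tx":0,"ty":0,"tz":0,"fingers":0.0},{"ax":3,"ay":0,"az":0,"tx":0,"ty":0,"tz":0,"fingers":0.0}]'|grep time; python3 f.py|cut -c1-140
```

```text
time_s: 11.5
F tool [-5.22  3.33  0.71] M tool [-0.101  0.858  1.162] depth 0.0048 lat [ 0.0018 -0.0002 -0.0045] turn 89.03 axdev 0.2 q [ -0.6  -1.2 -34.
time_s: 11.7
F tool [-5.47  3.63  1.13] M tool [-0.083  0.894  1.149] depth 0.0048 lat [ 0.0019 -0.0002 -0.0044] turn 92.03 axdev 0.21 q [ -0.6  -1.2 -34
```

```bash
python3 -m creep '[{"ax":1.5,"ay":0,"az":0,"tx":0,"ty":0,"tz":0,"fingers":0.0},{"ax":3,"ay":0,"az":0,"tx":0,"ty":0,"tz":0,"fingers":0.0}]'|grep time; python3 f.py|cut -c1-140;python3 -m creep '[{"ax":1,"ay":0,"az":0,"tx":0,"ty":0,"tz":0,"fingers":0.0},{"ax":2,"ay":0,"az":0,"tx":0,"ty":0,"tz":0,"fingers":0.0}]'|grep time; python3 f.py|cut -c1-140
```

```text
time_s: 11.9
F tool [-4.87  2.87  0.46] M tool [-0.027  0.876  1.062] depth 0.0048 lat [ 0.0018 -0.0002 -0.0045] turn 95.03 axdev 0.2 q [ -0.6  -1.2 -34.
time_s: 12.1
F tool [-4.57  2.11  0.84] M tool [-0.117  0.911  1.017] depth 0.0048 lat [ 0.0018 -0.0002 -0.0044] turn 97.01 axdev 0.2 q [ -0.6  -1.2 -34.
```

```bash
python3 -m creep '[{"ax":1,"ay":0,"az":0,"tx":0,"ty":0,"tz":0,"fingers":0.0},{"ax":2,"ay":0,"az":0,"tx":0,"ty":0,"tz":0,"fingers":0.0},{"ax":3,"ay":0,"az":0,"tx":0,"ty":0,"tz":0,"fingers":0.0}]'|grep time; python3 f.py|cut -c1-140
```

```text
time_s: 12.4
F tool [-5.38  2.46  0.84] M tool [-0.133  0.91   0.852] depth 0.0048 lat [ 0.0018 -0.0002 -0.0045] turn 100.02 axdev 0.2 q [ -0.6  -1.2 -34
```

```bash
python3 -m creep '[{"ax":1,"ay":0,"az":0,"tx":0,"ty":0,"tz":0,"fingers":0.0},{"ax":2,"ay":0,"az":0,"tx":0,"ty":0,"tz":0,"fingers":0.0},{"ax":3,"ay":0,"az":0,"tx":0,"ty":0,"tz":0,"fingers":0.0}]'|grep time; python3 f.py|cut -c1-140
```

```text
time_s: 12.7
F tool [-5.95  1.65  0.54] M tool [-0.144  0.937  0.72 ] depth 0.0048 lat [ 0.0019 -0.0003 -0.0044] turn 103.01 axdev 0.21 q [  -0.6   -1.2
```

```bash
python3 -m creep '[{"ax":1,"ay":0,"az":0,"tx":0,"ty":0,"tz":0,"fingers":0.0},{"ax":2,"ay":0,"az":0,"tx":0,"ty":0,"tz":0,"fingers":0.0}]'|grep time; python3 f.py|cut -c1-140
cat > lag.py <<'E'
from h import *
import sys
c=cap('wrist'); a=cv2.resize(c['pixels'][190:270,265:365],None,fx=7,fy=7,interpolation=2); cv2.imwrite(f'pics/{sys.argv[1]}.png',a)
h=cv2.cvtColor(a,cv2.COLOR_BGR2HSV); m=(h[...,1]>120)&(h[...,0]>10)&(h[...,0]<35); pts=[]
for u in list(range(280,306,2))+list(range(436,470,2)):
    col=m[260:420,u]; run=np.nonzero(col)[0]
    if len(run):
        k=run[0]
        while k+1<len(col) and col[k+1]: k+=1
        pts.append((u,260+k))
p=np.array(pts); vx,vy,_,_=cv2.fitLine(p.astype(np.float32),cv2.DIST_HUBER,0,.01,.01).ravel(); print('lag',np.degrees(np.arctan(vy/vx)))
E
python3 lag.py w12
```

```text
time_s: 12.9
F tool [-5.1   2.45  0.07] M tool [-0.18   0.937  0.685] depth 0.0048 lat [ 0.0019 -0.0003 -0.0044] turn 105.0 axdev 0.2 q [  -0.6   -1.2  -
lag -20.545652
```

View pics/w12.png

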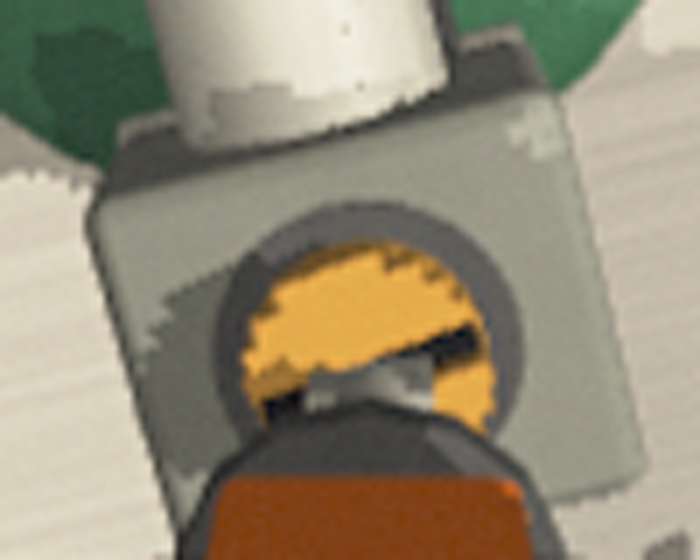

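```bash
for i in 1 2 3; do python3 lag.py w13; python3 f.py|cut -c1-60; done
```

```text
lag -20.601698
F tool [-5.43  2.59  0.81] M tool [-0.181  0.918  0.681] dep
lag -20.526693
F tool [-4.56  2.85  0.27] M tool [-0.191  0.96   0.695] dep
lag -20.529459
F tool [-4.39  2.1   1.36] M tool [-0.162  0.949  0.7  ] dep
```

Slot now lags 20.5° and the moment holds at −0.18 N m (running value −0.09): looks like the stop. One small confirming step.

```bash
python3 -m creep '[{"ax":1,"ay":0,"az":0,"tx":0,"ty":0,"tz":0,"fingers":0.0},{"ax":2,"ay":0,"az":0,"tx":0,"ty":0,"tz":0,"fingers":0.0},{"ax":2,"ay":0,"az":0,"tx":0,"ty":0,"tz":0,"fingers":0.0}]'|grep time; for i in 1 2 3; do python3 lag.py w14; python3 f.py|cut -c1-140; done
```

```text
time_s: 13.4
lag -22.396442
F tool [-4.35  1.82  1.85] M tool [-0.216  0.955  0.593] depth 0.0048 lat [ 0.0018 -0.0003 -0.0045] turn 106.96 axdev 0.2 q [  -0.6   -1.2  
lag -22.363182
F tool [-4.57  1.85  1.51] M tool [-0.292  0.901  0.652] depth 0.0048 lat [ 0.0018 -0.0003 -0.0045] turn 106.96 axdev 0.2 q [  -0.6   -1.2  
lag -22.258297
F tool [-5.29  3.17  0.6 ] M tool [-0.177  0.974  0.642] depth 0.0048 lat [ 0.0019 -0.0003 -0.0044] turn 106.96 axdev 0.2 q [  -0.6   -1.2
```

The extra 2° all went into wind-up (lag +1.9°, moment −0.22 N m): the screw is at its stop (total ~90° turned, consistent with the 57–109° range). Back off within the slot's play, then withdraw.

```bash
python3 -m creep '[{"ax":-3,"ay":0,"az":0,"tx":0,"ty":0,"tz":0,"fingers":0.0},{"ax":-6,"ay":0,"az":0,"tx":0,"ty":0,"tz":0,"fingers":0.0},{"ax":-9,"ay":0,"az":0,"tx":0,"ty":0,"tz":0,"fingers":0.0},{"ax":-12,"ay":0,"az":0,"tx":0,"ty":0,"tz":0,"fingers":0.0},{"ax":-14,"ay":0,"az":0,"tx":0,"ty":0,"tz":0,"fingers":0.0}]'|grep time; python3 lag.py w15; python3 f.py
```

```text
time_s: 14.05
lag -8.308959
F tool [-4.59  1.65  2.2 ] M tool [-0.038  0.723  0.506] depth 0.0048 lat [ 0.0017 -0.0004 -0.0046] turn 92.77 axdev 0.19 q [ -0.6  -1.2 -34.4  -0.6 -30.8 -91.7]
```

Screw stayed put (lag fell by exactly 14°). Centre a little more and withdraw.

```bash
python3 -m creep '[{"ax":-4,"ay":0,"az":0,"tx":0,"ty":0,"tz":0,"fingers":0.0},{"ax":-4,"ay":0,"az":0,"tx":-0.002,"ty":0,"tz":0,"fingers":0.0},{"ax":-4,"ay":0,"az":0,"tx":-0.006,"ty":0,"tz":0,"fingers":0.0},{"ax":-4,"ay":0,"az":0,"tx":-0.015,"ty":0,"tz":0,"fingers":0.0},{"ax":-4,"ay":0,"az":0,"tx":-0.045,"ty":0,"tz":0,"fingers":0.0}]'; python3 -m creep '[{"ax":0,"ay":0,"az":0,"tx":-0.03,"ty":0,"tz":0,"fingers":0.0},{"ax":0,"ay":0,"az":0,"tx":-0.03,"ty":0,"tz":0,"fingers":0.0},{"ax":0,"ay":0,"az":0,"tx":-0.03,"ty":0,"tz":0,"fingers":0.0},{"ax":0,"ay":0,"az":0,"tx":-0.03,"ty":0,"tz":0,"fingers":0.0}]'
python3 - <<'E'
from h import *
import pickle
c=cap('wrist'); cv2.imwrite('pics/w16.png',c['pixels']); pickle.dump(c,open('w16.pkl','wb'))
st=c['state'];Rm=R.from_euler('xyz',st['eef_rot'],degrees=True).as_matrix();print(st['tcp_pos'],(Rm.T@st['contact_force']).round(2))
E
```

```text
time_s: 14.6
tcp_pos: [0.5152, -0.1951, 0.2413]
eef_rot: [-0.7, 64.6, 0.2]
contact_force: [0.7, -0.5, -0.7]
gripper_width: 0.0221
time_s: 15.0
tcp_pos: [0.5036, -0.1953, 0.2703]
eef_rot: [-0.8, 64.2, 0.2]
contact_force: [0.2, -0.0, -0.8]
gripper_width: 0.0216
[ 0.50360509 -0.19526891  0.27025974] [ 0.79 -0.05 -0.11]
```

View pics/w16.png

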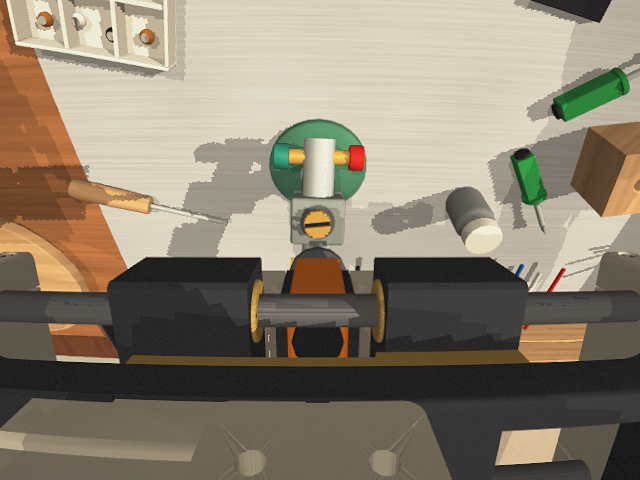

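Run:
```python
from h import *
import pickle
c=pickle.load(open('w16.pkl','rb')); st=c['state'];Rm=R.from_euler('xyz',st['eef_rot'],degrees=True).as_matrix()
cv2.imwrite('pics/w16z.png',cv2.resize(c['pixels'][190:265,265:375],None,fx=7,fy=7,interpolation=2))
Tt=np.array(c['T_tool_cam'])
s=Rm.T@(np.array([0.57191,-.19499,.13565])-st['tcp_pos']); print(s)
def onplane(u,v,X):
    x,y=ray(c,u,v); d=Tt[:3,:3]@np.array([x,y,1]); o=Tt[:3,3]; return (o+d*(X-o[0])/d[0])[1:]
hsv=cv2.cvtColor(c['pixels'],cv2.COLOR_BGR2HSV).astype(int); u,v=map(int,proj(c,np.array([0.57191,-.19499,.13565]))); print(u,v)
Z=np.zeros((480,640),bool);Z[v-6:v+7,u-12:u+13]=1
vv,uu=np.nonzero(Z&(hsv[...,2]<100)); q=np.array([onplane(a,b,s[0]) for a,b in zip(uu,vv)])
vx,vy,_,_=cv2.fitLine((q*1000).astype(np.float32),cv2.DIST_HUBER,0,.01,.01).ravel(); a=np.degrees(np.arctan(vy/vx))
t=np.degrees(np.arctan2((Rt().T@Rm)[2,1],(Rt().T@Rm)[1,1])); print('slot in tool',a,'tool turn',t,'slot abs',a+t)
rel([.5593,.1595,.272],Rt(16.2,0,0))
```

```text
[1.50918537e-01 2.74030162e-05 3.00229909e-03]
317 224
slot in tool -5.3242435 tool turn 89.04234369375725 slot abs 83.71810014822502
t [0.0228 0.3538 0.0569] a [-103.21   17.69   23.84]
```

View pics/w16z.png

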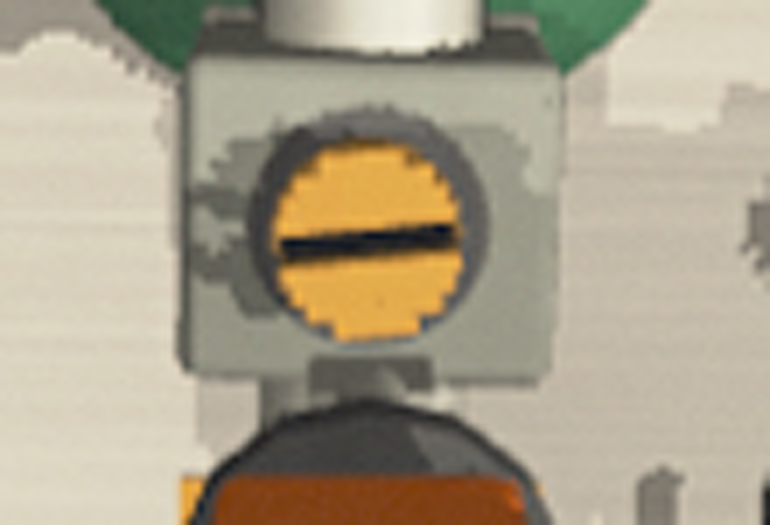

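Slot went from −6° to +83.7°: screw turned ~1.57 rad to its stop. Driver still straight in the grip. Turn back the wrist, then go to the stand.

```bash
python3 -m creep '[{"ax":-8,"ay":0,"az":0,"tx":-0.01,"ty":0,"tz":0,"fingers":0.0},{"ax":-16,"ay":0,"az":0,"tx":-0.01,"ty":0,"tz":0,"fingers":0.0},{"ax":-24,"ay":0,"az":0,"tx":-0.01,"ty":0,"tz":0,"fingers":0.0},{"ax":-32,"ay":0,"az":0,"tx":-0.01,"ty":0,"tz":0,"fingers":0.0},{"ax":-40,"ay":0,"az":0,"tx":-0.01,"ty":0,"tz":0,"fingers":0.0}]'|grep pos; python3 -m creep '[{"ax":-8,"ay":0,"az":0,"tx":0,"ty":0,"tz":0,"fingers":0.0},{"ax":-16,"ay":0,"az":0,"tx":0,"ty":0,"tz":0,"fingers":0.0},{"ax":-24,"ay":0,"az":0,"tx":0,"ty":0,"tz":0,"fingers":0.0},{"ax":-32,"ay":0,"az":0,"tx":0,"ty":0,"tz":0,"fingers":0.0},{"ax":-40,"ay":0,"az":0,"tx":0,"ty":0,"tz":0,"fingers":0.0}]'|grep pos;  python3 -m creep '[{"ax":-8,"ay":0,"az":0,"tx":0,"ty":0,"tz":0,"fingers":0.0},{"ax":-9,"ay":0,"az":0,"tx":0,"ty":0,"tz":0,"fingers":0.0},{"ax":-9,"ay":0,"az":0,"tx":0,"ty":0,"tz":0,"fingers":0.0},{"ax":-9,"ay":0,"az":0,"tx":0,"ty":0,"tz":0,"fingers":0.0}]'
python3 - <<'E'
from h import *
rel([.5593,.1595,.272],Rt(16.2,0,0)); print(r.get_state()['joints'])
E
```

```text
tcp_pos: [0.4997, -0.1953, 0.2788]
tcp_pos: [0.4997, -0.1953, 0.2788]
time_s: 16.45
tcp_pos: [0.5, -0.1954, 0.2798]
eef_rot: [-89.7, 64.2, 0.1]
contact_force: [-0.1, -0.1, -1.1]
gripper_width: 0.0216
t [ 0.0332 -0.0489  0.355 ] a [-16.09  -3.55  25.66]
[ -0.67664691  -8.83326768 -30.54888788  -0.52893916 -42.47338893
   0.82118875]
```

```bash
python3 -m creep '[{"ax":-4,"ay":-0.9,"az":6.4,"tx":0.004,"ty":-0.006,"tz":0.04,"fingers":0.0},{"ax":-8,"ay":-1.8,"az":12.8,"tx":0.008,"ty":-0.012,"tz":0.08,"fingers":0.0},{"ax":-12,"ay":-2.7,"az":19.2,"tx":0.012,"ty":-0.018,"tz":0.12,"fingers":0.0},{"ax":-16.1,"ay":-3.5,"az":25.7,"tx":0.016,"ty":-0.024,"tz":0.16,"fingers":0.0},{"ax":-16.1,"ay":-3.5,"az":25.7,"tx":0.02,"ty":-0.03,"tz":0.2,"fingers":0.0}]'
python3 - <<'E'
from h import *
rel([.5593,.1595,.272],Rt(16.2,0,0))
E
```

```text
time_s: 16.95
tcp_pos: [0.5377, 0.007, 0.274]
eef_rot: [113.8, 89.6, -139.8]
contact_force: [0.1, 0.2, -2.2]
gripper_width: 0.0216
t [ 0.0012 -0.0637  0.1403] a [ 0.17 -0.17 -0.38]
```

```bash
python3 -m creep '[{"ax":0,"ay":0,"az":0,"tx":0,"ty":-0.018,"tz":0.04,"fingers":0.0},{"ax":0,"ay":0,"az":0,"tx":0,"ty":-0.035,"tz":0.08,"fingers":0.0},{"ax":0,"ay":0,"az":0,"tx":0,"ty":-0.055,"tz":0.12,"fingers":0.0},{"ax":0,"ay":0,"az":0,"tx":0,"ty":-0.06,"tz":0.133,"fingers":0.0},{"ax":0,"ay":0,"az":0,"tx":0,"ty":-0.06,"tz":0.133,"fingers":0.0}]'; python3 -m creep '[{"ax":0,"ay":0,"az":0,"tx":0,"ty":0,"tz":0,"fingers":0.0},{"ax":0,"ay":0,"az":0,"tx":0,"ty":0,"tz":0,"fingers":0.0},{"ax":0,"ay":0,"az":0,"tx":0,"ty":0,"tz":0,"fingers":0.0},{"ax":0,"ay":0,"az":0,"tx":0,"ty":0,"tz":0,"fingers":0.0}]'|grep time
python3 - <<'E'
from h import *
rel([.5593,.1595,.272],Rt(16.2,0,0))
E
```

```text
time_s: 17.45
tcp_pos: [0.5559, 0.1513, 0.2743]
eef_rot: [151.5, 89.8, -102.1]
contact_force: [-0.2, -1.2, -1.0]
gripper_width: 0.022
time_s: 17.85
t [ 0.0034 -0.0065  0.0098] a [ 0.09 -0.13  0.  ]
```

Correct the rest, settle and check against the stand.

```bash
python3 -m creep '[{"ax":0.1,"ay":-0.1,"az":0,"tx":0.003,"ty":-0.0065,"tz":0.0098,"fingers":0.0},{"ax":0.1,"ay":-0.1,"az":0,"tx":0.003,"ty":-0.0065,"tz":0.0098,"fingers":0.0},{"ax":0.1,"ay":-0.1,"az":0,"tx":0.003,"ty":-0.0065,"tz":0.0098,"fingers":0.0},{"ax":0.1,"ay":-0.1,"az":0,"tx":0.003,"ty":-0.0065,"tz":0.0098,"fingers":0.0},{"ax":0.1,"ay":-0.1,"az":0,"tx":0.003,"ty":-0.0065,"tz":0.0098,"fingers":0.0}]'|grep time
python3 - <<'E'
from h import *
rel([.5597,.159,.272],Rt(16.2,0,0))
c=cap('wrist'); cv2.imwrite('pics/w17.png',cv2.resize(c['pixels'][170:280,245:395],None,fx=5,fy=5,interpolation=2))
P=cloud(c); m=(abs(P[...,2]-.07)<.004); n,l,s,ct=cv2.connectedComponentsWithStats(m.astype(np.uint8))
for i in range(1,n):
    if s[i,4]>500: Q=P[l==i]; print(s[i],cv2.minAreaRect((Q[:,:2]*1000).astype(np.float32)))
E
```

```text
time_s: 18.35
t [ 0.0002 -0.0001 -0.0014] a [ 0.07 -0.04 -0.02]
[ 277  172   85   76 4979] ((559.6371459960938, 158.98219299316406), (80.27780151367188, 70.47743225097656), 9.717328071594238)
```

View pics/w17.png

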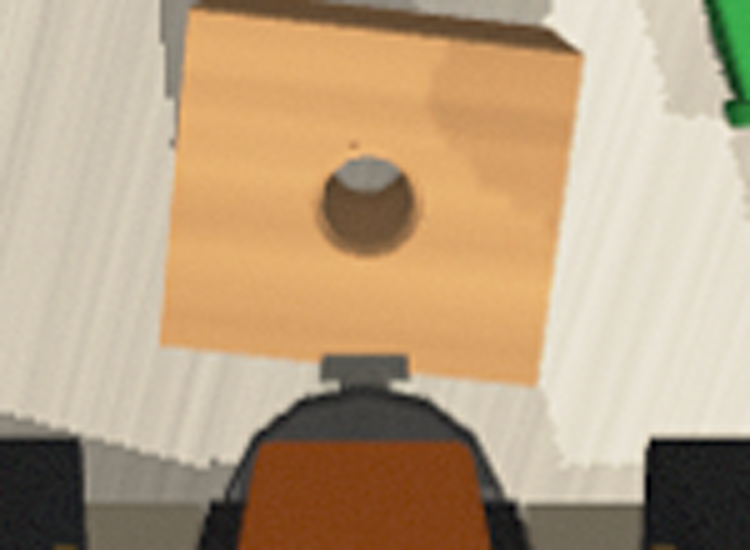

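Over the hole within ~1 mm. Descend with force checks.

```bash
python3 -m creep '[{"ax":0,"ay":0,"az":0,"tx":0.03,"ty":0,"tz":-0.001,"fingers":0.0},{"ax":0,"ay":0,"az":0,"tx":0.06,"ty":0,"tz":-0.001,"fingers":0.0},{"ax":0,"ay":0,"az":0,"tx":0.09,"ty":0,"tz":-0.001,"fingers":0.0},{"ax":0,"ay":0,"az":0,"tx":0.105,"ty":0,"tz":-0.001,"fingers":0.0},{"ax":0,"ay":0,"az":0,"tx":0.105,"ty":0,"tz":-0.001,"fingers":0.0}]'; python3 -m creep '[{"ax":0,"ay":0,"az":0,"tx":0.01,"ty":0,"tz":0,"fingers":0.0},{"ax":0,"ay":0,"az":0,"tx":0.02,"ty":0,"tz":0,"fingers":0.0},{"ax":0,"ay":0,"az":0,"tx":0.03,"ty":0,"tz":0,"fingers":0.0},{"ax":0,"ay":0,"az":0,"tx":0.04,"ty":0,"tz":0,"fingers":0.0},{"ax":0,"ay":0,"az":0,"tx":0.05,"ty":0,"tz":0,"fingers":0.0}]'
python3 - <<'E'
from h import *
rel([.5597,.159,.0897],Rt(16.2,0,0))
E
```

```text
time_s: 18.9
tcp_pos: [0.5581, 0.1586, 0.1648]
eef_rot: [109.0, 89.7, -144.7]
contact_force: [-0.1, -0.9, -0.6]
gripper_width: 0.0214
time_s: 19.4
tcp_pos: [0.5595, 0.1594, 0.1164]
eef_rot: [154.9, 90.0, -98.9]
contact_force: [0.1, 0.9, -0.7]
gripper_width: 0.022
t [ 0.0267 -0.0001 -0.0004] a [ 0.07 -0.03 -0.02]
```

```bash
python3 -m creep '[{"ax":0,"ay":0,"az":0,"tx":0.008,"ty":0,"tz":0,"fingers":0.0},{"ax":0,"ay":0,"az":0,"tx":0.016,"ty":0,"tz":0,"fingers":0.0},{"ax":0,"ay":0,"az":0,"tx":0.022,"ty":0,"tz":0,"fingers":0.0},{"ax":0,"ay":0,"az":0,"tx":0.025,"ty":0,"tz":0,"fingers":0.0},{"ax":0,"ay":0,"az":0,"tx":0.0265,"ty":0,"tz":0,"fingers":0.0}]'; python3 -m creep '[{"ax":0,"ay":0,"az":0,"tx":0,"ty":0,"tz":0,"fingers":0.0},{"ax":0,"ay":0,"az":0,"tx":0,"ty":0,"tz":0,"fingers":0.0}]'
python3 - <<'E'
from h import *
rel([.5597,.159,.0897],Rt(16.2,0,0))
E
```

```text
time_s: 19.9
tcp_pos: [0.5595, 0.1593, 0.0904]
eef_rot: [142.6, 89.9, -111.1]
contact_force: [-0.3, 0.5, -1.0]
gripper_width: 0.0214
time_s: 20.1
tcp_pos: [0.5597, 0.1594, 0.091]
eef_rot: [-159.3, 90.0, -53.0]
contact_force: [-0.5, -0.6, -1.1]
gripper_width: 0.0218
t [ 0.0013  0.0001 -0.0004] a [ 0.07 -0.03  0.01]
```

```bash
python3 -m creep '[{"ax":0,"ay":0,"az":0,"tx":0.0008,"ty":0,"tz":0,"fingers":0.0},{"ax":0,"ay":0,"az":0,"tx":0.0015,"ty":0,"tz":0,"fingers":0.0},{"ax":0,"ay":0,"az":0,"tx":0.0015,"ty":0,"tz":0,"fingers":0.0}]'; python3 -m creep '[{"ax":0,"ay":0,"az":0,"tx":0,"ty":0,"tz":0,"fingers":0.025},{"ax":0,"ay":0,"az":0,"tx":0,"ty":0,"tz":0,"fingers":0.03},{"ax":0,"ay":0,"az":0,"tx":0,"ty":0,"tz":0,"fingers":0.04},{"ax":0,"ay":0,"az":0,"tx":0,"ty":0,"tz":0,"fingers":0.05},{"ax":0,"ay":0,"az":0,"tx":0,"ty":0,"tz":0,"fingers":0.05}]'; python3 -m creep '[{"ax":0,"ay":0,"az":0,"tx":0,"ty":0,"tz":0,"fingers":0.05},{"ax":0,"ay":0,"az":0,"tx":0,"ty":0,"tz":0,"fingers":0.05}]'
```

```text
time_s: 20.4
tcp_pos: [0.5597, 0.1594, 0.0897]
eef_rot: [-158.9, 90.0, -52.6]
contact_force: [-0.6, 0.4, 3.6]
gripper_width: 0.0218
time_s: 20.9
tcp_pos: [0.5595, 0.1593, 0.0891]
eef_rot: [148.9, 90.0, -104.8]
contact_force: [1.1, 0.1, -0.1]
gripper_width: 0.0472
time_s: 21.1
tcp_pos: [0.5595, 0.1593, 0.0891]
eef_rot: [148.2, 90.0, -105.6]
contact_force: [-0.7, -0.4, -0.4]
gripper_width: 0.05
```

Guard touched the block (3.6 N); fingers open. Withdraw and check everything.

```bash
python3 -m creep '[{"ax":0,"ay":0,"az":0,"tx":-0.02,"ty":0,"tz":0,"fingers":0.05},{"ax":0,"ay":0,"az":0,"tx":-0.05,"ty":0,"tz":0,"fingers":0.05},{"ax":0,"ay":0,"az":0,"tx":-0.09,"ty":0,"tz":0,"fingers":0.05},{"ax":0,"ay":0,"az":0,"tx":-0.13,"ty":0,"tz":0,"fingers":0.05},{"ax":0,"ay":0,"az":0,"tx":-0.17,"ty":0,"tz":0,"fingers":0.05}]'; python3 -m creep '[{"ax":0,"ay":0,"az":0,"tx":-0.02,"ty":0,"tz":0,"fingers":0.05},{"ax":0,"ay":0,"az":0,"tx":-0.02,"ty":0,"tz":0,"fingers":0.05},{"ax":0,"ay":0,"az":0,"tx":-0.02,"ty":0,"tz":0,"fingers":0.05},{"ax":0,"ay":0,"az":0,"tx":-0.02,"ty":0,"tz":0,"fingers":0.05}]'|grep time
python3 - <<'E'
from h import *
c=cap('side'); cv2.imwrite('pics/end_side.png',c['pixels'])
c=cap('wrist'); cv2.imwrite('pics/end_w.png',c['pixels'])
P=cloud(c); hsv=cv2.cvtColor(c['pixels'],cv2.COLOR_BGR2HSV).astype(int)
m=(hsv[...,2]<60)&(P[...,2]>.13)&(P[...,2]<.16)&(abs(P[...,0]-.56)<.03)&(abs(P[...,1]-.159)<.03); Q=P[m]; print('cap',m.sum(),np.median(Q,0))
E
```

```text
time_s: 21.6
tcp_pos: [0.5592, 0.1593, 0.2608]
eef_rot: [149.6, 90.0, -104.2]
contact_force: [1.3, 1.5, 0.1]
gripper_width: 0.0501
time_s: 22.0
cap 285 [0.56123594 0.15842914 0.14023486]
```

View pics/end_side.png

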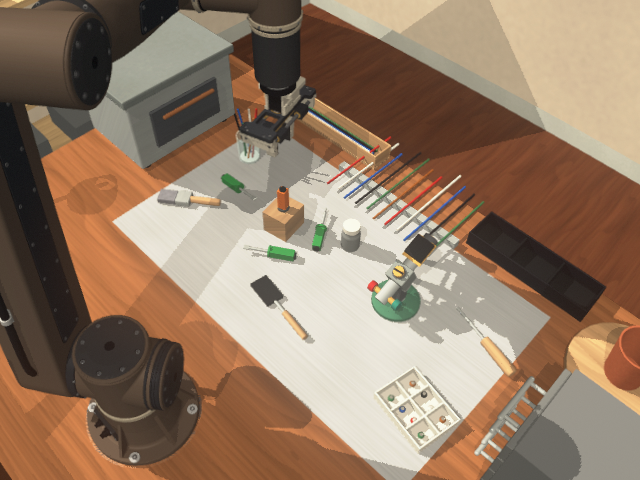

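View pics/end_w.png

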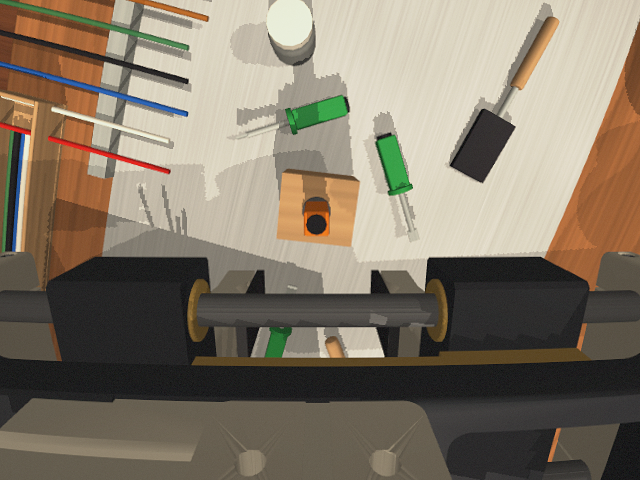

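Driver stands upright in its stand (side (283,200), cap at z = 0.140 as at the start). Jar, tray, paddle, file, brush and tumbler are where they were. The torch looks untouched, and the gripper is clear.

```bash
python3 -c "
from plant import order
print(order.close_job())"
```

```text
the job is handed in; nothing more can be done
None
```

The clamp screw is tight at its stop, the orange driver is back upright in its stand and released, and the job is handed in at about 22 s of the 67 s allowed.

**Screw:** I seated the blade about 4.8 mm deep in the slot and turned it clockwise. The slot went from about −6° to +84°, roughly 1.57 rad. At the end, another 2° of turn did not move the screw, and the moment rose from about 0.09 to 0.2 N m. I then backed the blade off within the slot's play and drew it out; the screw stayed put.

**Driver:** The last pictures show it upright with its cap at z = 0.140, the same height as at the start. The gripper is open and clear. The jar, tumbler, tray, paddle, file and brush look unmoved.

**Disagreed with expectation:**
- **Green drivers:** The three green lookalikes stood upright in the first pictures. They were already lying down in the wrist picture at 0.7 s, while my fingers were about 0.25 m above the bench. I did not touch them, and they look to have stayed in the same place since.
- **Blade-to-slot angle:** The blade led the slot by about 15° in the picture, against roughly 10° worked out from the sizes. I put the difference down to viewing angle and play in the grip.

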